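Lock out the spindle heads for a sleeve change

TASK

Lock out the sanding spindles before their sleeves are changed. First push the selector knob down, turn it clockwise from the green dot (RUN) to the stop at the red dot (LOCK) and let it spring up, and slide the orange lock-out cap fully down over its bar grip. Once the selector is at LOCK, put every saddle pin that is on the bench into the head of its own colour: stand it in the hole, swing that head's lever slowly until the pin finds the hidden cross-hole in the spindle, and see that it is fully home with its bridge flat on the housing.

Things in the scene. Friction and masses are not known exactly. Their poses are not given: they have to be found in the camera images.
- selector: Grey push-and-turn selector box, 110 x 110 x 40 mm, fixed on the worktop; origin at the centre of its underside, z up. A green dot marks RUN on its +x edge, a red dot marks LOCK 1.3 rad (75 deg) clockwise from it, seen from above.
- selector_grip (a point): Centre of the red bar grip of the selector knob, on the knob's axis, 76 mm above the worktop when the knob is up. The bar runs along this point's x axis: 56 mm long, 20 mm thick (y), from the disc up to 13 mm above this point (bar top 89 mm above the worktop); a black disc of 60 mm diameter lies under it, its top 60 mm above the worktop. A steel tab under the disc points along +x.
- selector_press (a joint): How far the knob is pushed down, m: 0 up, 0.009 fully down; springs back by itself; about 4 N to start, 10 N fully down.
- selector_turn (a joint): Knob angle, rad: 0 at RUN, grows clockwise seen from above, stop at 1.30 (LOCK). A steel gate between the two holds the tab back unless the knob is at least 7 mm down; the knob springs up only at either end, above about 1.2 at the LOCK end.
- head_red: Red spindle head, fixed: foot plate 150 x 66 x 10 mm with a red housing, 52 mm (x) by 44 mm (y), flat top 90 mm above the worktop. Origin on the axis of the housing's hole, at worktop height; z up. The spindle runs along x, axis 42 mm above the worktop, 36 mm thick inside the housing; brown sanding sleeve at its -x end, lever at its +x end.
- head_red_hole (a point): Mouth of the upright 19 mm square hole in the red housing's top, 90 mm up. The spindle (top 60 mm up) crosses it inside; its 20 mm cross-hole is hidden, and lets the pin fall when within about 0.1 rad of upright. The lever angle for that differs at each start, within 0.3 rad of lever upright.
- lever_red_grip (a point): Centre of the black grip at the tip of the red head's lever: a cylinder, 24 mm diameter, 34 mm long, lying along the spindle; 95 mm along the head's +x from the hole's axis and 75 mm from the spindle axis, about which it swings.
- lever_red (a joint): Angle of the red head's lever, rad: 0 upright, positive leaning to the head's -y side, stops at -0.72 and 0.72; stays where it is left, about 2.5 N at the grip moves it. It turns the spindle.
- pin_red: Saddle pin for the red head, loose, 0.3 kg, may be absent. Origin centred under its two legs, z up. Legs 44 mm (x) by 10 mm (y), 62 mm tall, inner faces 26 mm either side of centre, each on a foot 72 mm (x) by 14 mm (y, outward); bridge across them along y, underside at 62 mm; from its centre a 16 mm round pin with tapered end hangs to 2 mm above the feet.
- pin_red_handle (a point): Centre of the red handle on top of the saddle pin, 92 mm above its feet: 20 mm (x) by 50 mm (y) by 36 mm tall. In use the legs straddle the housing, x along the head's x (either way round): feet 58 mm above the worktop while the pin stands on the spindle, 28 mm when fully home, bridge flat on the housing.
- head_blue: Blue spindle head, fixed: foot plate 150 x 66 x 10 mm with a blue housing, 52 mm (x) by 44 mm (y), flat top 90 mm above the worktop. Origin on the axis of the housing's hole, at worktop height; z up. The spindle runs along x, axis 42 mm above the worktop, 36 mm thick inside the housing; brown sanding sleeve at its -x end, lever at its +x end.
- head_blue_hole (a point): Mouth of the upright 19 mm square hole in the blue housing's top, 90 mm up. The spindle (top 60 mm up) crosses it inside; its 20 mm cross-hole is hidden, and lets the pin fall when within about 0.1 rad of upright. The lever angle for that differs at each start, within 0.3 rad of lever upright.
- lever_blue_grip (a point): Centre of the black grip at the tip of the blue head's lever: a cylinder, 24 mm diameter, 34 mm long, lying along the spindle; 95 mm along the head's +x from the hole's axis and 75 mm from the spindle axis, about which it swings.
- lever_blue (a joint): Angle of the blue head's lever, rad: 0 upright, positive leaning to the head's -y side, stops at -0.72 and 0.72; stays where it is left, about 2.5 N at the grip moves it. It turns the spindle.
- pin_blue: Saddle pin for the blue head, loose, 0.3 kg, may be absent. Origin centred under its two legs, z up. Legs 44 mm (x) by 10 mm (y), 62 mm tall, inner faces 26 mm either side of centre, each on a foot 72 mm (x) by 14 mm (y, outward); bridge across them along y, underside at 62 mm; from its centre a 16 mm round pin with tapered end hangs to 2 mm above the feet.
- pin_blue_handle (a point): Centre of the blue handle on top of the saddle pin, 92 mm above its feet: 20 mm (x) by 50 mm (y) by 36 mm tall. In use the legs straddle the housing, x along the head's x (either way round): feet 58 mm above the worktop while the pin stands on the spindle, 28 mm when fully home, bridge flat on the housing.
- head_yellow: Yellow spindle head, fixed: foot plate 150 x 66 x 10 mm with a yellow housing, 52 mm (x) by 44 mm (y), flat top 90 mm above the worktop. Origin on the axis of the housing's hole, at worktop height; z up. The spindle runs along x, axis 42 mm above the worktop, 36 mm thick inside the housing; brown sanding sleeve at its -x end, lever at its +x end.
- head_yellow_hole (a point): Mouth of the upright 19 mm square hole in the yellow housing's top, 90 mm up. The spindle (top 60 mm up) crosses it inside; its 20 mm cross-hole is hidden, and lets the pin fall when within about 0.1 rad of upright. The lever angle for that differs at each start, within 0.3 rad of lever upright.
- lever_yellow_grip (a point): Centre of the black grip at the tip of the yellow head's lever: a cylinder, 24 mm diameter, 34 mm long, lying along the spindle; 95 mm along the head's +x from the hole's axis and 75 mm from the spindle axis, about which it swings.
- lever_yellow (a joint): Angle of the yellow head's lever, rad: 0 upright, positive leaning to the head's -y side, stops at -0.72 and 0.72; stays where it is left, about 2.5 N at the grip moves it. It turns the spindle.
- pin_yellow: Saddle pin for the yellow head, loose, 0.3 kg, may be absent. Origin centred under its two legs, z up. Legs 44 mm (x) by 10 mm (y), 62 mm tall, inner faces 26 mm either side of centre, each on a foot 72 mm (x) by 14 mm (y, outward); bridge across them along y, underside at 62 mm; from its centre a 16 mm round pin with tapered end hangs to 2 mm above the feet.
- pin_yellow_handle (a point): Centre of the yellow handle on top of the saddle pin, 92 mm above its feet: 20 mm (x) by 50 mm (y) by 36 mm tall. In use the legs straddle the housing, x along the head's x (either way round): feet 58 mm above the worktop while the pin stands on the spindle, 28 mm when fully home, bridge flat on the housing.
- cap: Orange lock-out cap, loose, 0.12 kg: a block 80 mm (x) by 44 mm (y) by 40 mm, with a slot 62 mm (x) by 26 mm (y), 30 mm deep, open below, and a black handle on top. Origin centred under it, z up. It fits over the selector's bar grip only when turned so that its x lies along the bar (either way round), and then sits on the black disc, its underside 60 mm above the worktop.
- cap_handle (a point): Centre of the cap's black handle, 56 mm above its underside: 46 mm (x) by 20 mm (y), 32 mm tall.

How it is judged:
On the way, in this order (a step that is already met when the one before it is completed fails the run):
1. the selector stands at LOCK and has sprung up (value of joint selector_turn above 1.12 rad and value of joint selector_press below 0.003 m), for 0.2 s.
2. every saddle pin present is fully home in the head of its colour and the cap is on the selector (z of pin_red in the frame of head_red below 0.034 m and horizontal distance between pin_red and head_red below 0.008 m and angle between each of pin_red, pin_blue, pin_yellow, cap's own z axis and vertical below 0.1 rad and z of pin_blue in the frame of head_blue below 0.034 m and horizontal distance between pin_blue and head_blue below 0.008 m and z of pin_yellow in the frame of head_yellow below 0.034 m and horizontal distance between pin_yellow and head_yellow below 0.008 m and z of cap in the frame of selector below 0.066 m and horizontal distance between cap and selector_grip below 0.01 m and angle between the x axis of cap and the x axis of selector_grip, either way round below 0.2 rad), for 0.2 s.
At the end, for the whole second after the job is handed in: Selector past 1.12 rad and up (under 3 mm down), the cap over its bar grip (within 10 mm and 0.2 rad, underside under 66 mm up); every pin present in the head of its colour, within 8 mm of the hole axis and feet under 34 mm up (28 is home). Cap and pins upright within 0.1 rad (all of step 1 and all of step 2); the robot touches nothing.
Of pin_red, pin_blue, pin_yellow only 2 to 3 are there at a start; the rules pass over those that are not, and their reading is None.
At some moment in a run one of cap may be knocked a few centimetres aside while the robot is not near it.
It also fails if it takes over 210 s, if anything falls off the work surface, if the arm or the gripper's body presses on something with over 40 N, if the wrist force passes 120 N, or if a joint passes its speed limit or range.

ROBOT

A 6-joint arm with a two-finger parallel gripper is mounted at the origin on the work surface; the furniture and walls round the work are solid. World frame = base frame: x ahead of the robot, y to its left, z up, the work surface at z = 0. Lengths are in m, angles in rad, forces in N, time in s.
With the tool pointing down it reaches from about 0.375 to 0.925 m from the base axis. Payload 5.7 kg.
Tool frame: the origin (TCP) lies on the centre line of the jaws, within the pads' length; the fingertips stand 25 mm ahead of it and the grasp point (between the pads) lies 6 mm ahead of it; z points along the fingers, y is the line along which they close (so a half turn about z gives the same grasp; the last joint's range is limited). The gripper opens to 85 mm and grips with 20 to 120 N. Pads are 22 mm wide; open, the fingers measure 114 mm over their backs; the gripper's body (76 mm by 85 mm) begins 54 mm behind the grasp point. The pads swing forward as they close: fully open they stand 13 mm farther back than shut.
Start: joints at [-1.405, 0.359, 1.51, -0, 1.272, -0.115], TCP at [0.166, -0.576, 0.256] pointing down, gripper open.
Joint ranges: [-2.97, 2.97], [-1.01, 2.36], [0.21, 2.38], [-0.96, 4.11], [0.2, 2.71], [-2.98, 2.98]. Speed limits (rad/s): [2.39, 2.39, 3.14, 3.14, 3.14, 3.14].

INTERFACE

Orientations are given as a unit quaternion [w, x, y, z].
In Python, from cell import ctrl gives the robot as it stands.
- The arm moves only by the shell command python3 -m jog 'ROWS' [FORCE]. ROWS is JSON, a list of rows, each an object of numbers: "wx", "wy", "wz": the turn, a rotation vector about the tool's x, y, z in degrees; "x", "y", "z": the shift along the tool's x, y, z in cm; "gripper": the finger opening in cm, from 0 to 8.54. A call has 1 to 8 rows; each row shifts and turns the commanded pose from where the row before left it, along the tool's axes as they then stand; what a row does not reach is not made up. A row lasts 1/10 s, in which the tool goes at most 50 mm and 8.59 degrees, less where a joint would pass 70% of its speed; a pose out of reach is approached as far as the arm can. A call is refused whole if a number of a shift passes 5 or a number of a turn 8.59, either way. A call with a gripper value outside its range is refused whole. The fingers move at their own pace and stop on an object; FORCE is the grip in N (left out, the last holds). Time passes only in rows, so rows that do not move let the fingers close. It gives the time, the measured TCP pose, the force, the opening and the grip force at its end, in the units of the state.
- ctrl.observe(): the state, without advancing time (a new reading comes with each control period).
- ctrl.capture(name): name is "scene" or "side" or "wrist"; returns a dict with "img" (480x640x3 uint8, red, green, blue), "fx", "fy", "cx", "cy" (pixels), "dist_coeffs" ([k1, k2, p1, p2, k3] as OpenCV has them; the pictures are not rectified), "R" (3x3) and "t" (3): a world point X has camera coordinates R X + t. Camera axes: x right, y down, z forward; pixel columns grow to the right and rows downward; lengths in m; the calibration is good to about 2 mm. A picture is of the moment at which its call begins. There is no depth.
- ctrl.job_done(): hands the job in; it is judged then, once.
Trained networks look in a picture, given as the dict that the camera call returned (one of the last four; its "shot" number tells which), for a name from the list of things; names that differ only in an ending like _2 or _b are one class to them, and where a whole thing is asked for, a point or a joint stands for the part that bears it (a point fixed in the world has none). Each returns a list of dicts, best first, with "p" (0 to 1); they miss things now and then, are a little off and sometimes report something else, mostly with a low value. They report only what shows in the picture. A call takes as long as a camera call.
- ctrl.recognise(picture, query): "at" ([x, y, z] in m, in the coordinates of the camera as it stood for that picture, good to about 4 mm: the middle of the surface that is visible of it).
- ctrl.masks_of(picture, query): "mask" (480x640 bool, what is visible of it).
The state is a dict: "t": time; "joints": joint angles; "joint_velocities": joint speeds; "joint_torque": joint torques, N m; "tcp_pos": TCP position; "tool_rot": TCP orientation; "contact_force": force on the tool from outside, world axes, zero at the start; "moment": the same for the moment, N m; "width": finger opening in m; "finger_force": force on a finger pad.
Only numpy, scipy, OpenCV 4.12 (cv2) and the standard library are available. Lean on these libraries where they do the work, as an engineer would, in place of code of your own. Each camera call takes 0.05 s, during which the arm holds its last target. There are 200 camera calls.

## Working session

There is one attempt and no reset: what is moved stays moved. The work goes in short steps, Python scripts to look and compute and a shell command to move; the robot and the scene stay as the last step left them, time stands still between calls to the robot, and variables do not carry over. Pictures are saved under pics/ and viewed, at most 14 in all, crops included, and the job is handed in when it is done.

```bash
ls; mkdir -p pics
python3 - <<'E'
from cell import ctrl
import cv2
o=ctrl.observe();print({k:o[k] for k in('t','tcp_pos','tool_rot','width','contact_force')})
for n in('scene','side'):
    p=ctrl.capture(n);cv2.imwrite(f'pics/{n}0.png',p['img'][:,:,::-1])
    print(n,p['R'],p['t'],p['fx'],p['dist_coeffs'])
E
```

```text
pics
{'t': 0.0, 'tcp_pos': array([ 0.16617943, -0.57587693,  0.25541939]), 'tool_rot': array([-9.35031678e-04,  9.90158266e-01,  1.39949041e-01, -9.92410051e-06]), 'width': 0.08545931324623549, 'contact_force': array([0.55465684, 0.24050518, 0.75998818])}
scene [[-0.84663942 -0.53192743  0.01596554]
 [-0.35785682  0.54686326 -0.75688775]
 [ 0.39387839 -0.64652439 -0.65334985]] [0.36177934 0.24570512 0.97763815] 472.39748342910866 [-0.11900058  0.          0.          0.          0.        ]
side [[-0.84006291 -0.54248767  0.00119574]
 [-0.19118777  0.29399739 -0.9364896 ]
 [ 0.50768252 -0.78693879 -0.35069331]] [0.36588722 0.199333   1.17875833] 573.5814816685617 [0.03083564 0.         0.         0.         0.        ]
```

View pics/scene0.png

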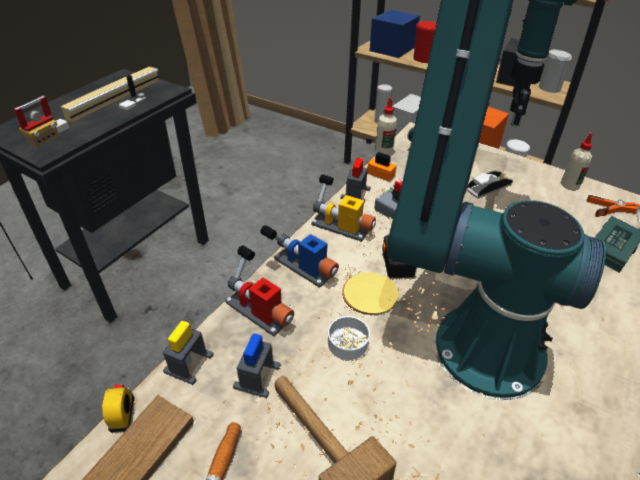

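View pics/side0.png

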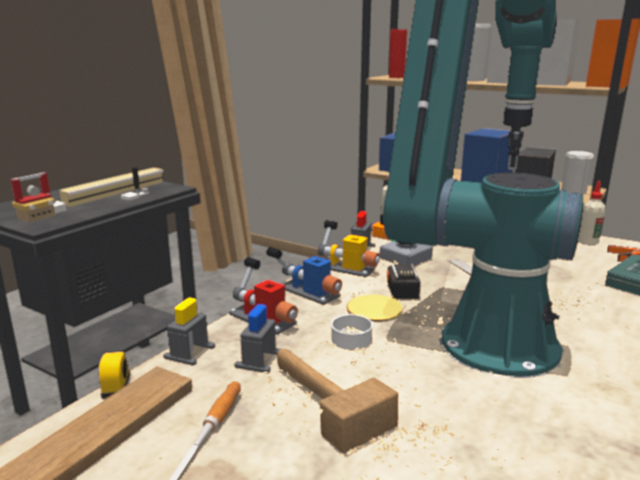

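```bash
cat > h.py <<'E'
from cell import ctrl
import numpy as np, cv2
from scipy.spatial.transform import Rotation as Rn
def K(p): return np.array([[p['fx'],0,p['cx']],[0,p['fy'],p['cy']],[0,0,1.]])
def ray(p,uv):
    n=cv2.undistortPoints(np.array(uv,float).reshape(-1,1,2),K(p),np.array(p['dist_coeffs'])).reshape(-1,2)
    R=np.array(p['R']);t=np.array(p['t']);d=np.c_[n,np.ones(len(n))]@R
    return -R.T@t,d
def atz(p,uv,z):
    c,d=ray(p,uv); return c+d*((z-c[2])/d[:,2])[:,None]
def tri(ps,uvs):
    A=np.zeros((3,3));b=np.zeros(3)
    for p,uv in zip(ps,uvs):
        c,d=ray(p,uv);d=d[0]/np.linalg.norm(d[0]);M=np.eye(3)-np.outer(d,d);A+=M;b+=M@c
    return np.linalg.solve(A,b)
def world(p,at): return np.array(p['R']).T@(np.array(at)-np.array(p['t']))
def proj(p,X):
    u,_=cv2.projectPoints(np.array(X,float).reshape(-1,1,3),cv2.Rodrigues(np.array(p['R']))[0],np.array(p['t'],float),K(p),np.array(p['dist_coeffs']));return u.reshape(-1,2)
def tool():
    o=ctrl.observe();q=o['tool_rot'];return np.array(o['tcp_pos']),Rn.from_quat([q[1],q[2],q[3],q[0]])
def cen(m):
    ys,xs=np.nonzero(m);return xs.mean(),ys.mean()
E
python3 - <<'E'
from h import *
np.set_printoptions(precision=3,suppress=True)
for n in('scene','side'):
    p=ctrl.capture(n)
    for q in ['selector','selector_grip','cap','cap_handle']+[a+c+b for c in('red','blue','yellow') for a,b in(('pin_',''),('pin_','_handle'),('head_',''),('head_','_hole'),('lever_','_grip'))]:
        print(n,q,[(round(r['p'],2),world(p,r['at']).round(3).tolist()) for r in ctrl.recognise(p,q)[:2]])
E
```

```text
scene selector [(0.61, [0.387, -0.297, 0.041]), (0.57, [0.531, 0.183, 0.058])]
scene selector_grip [(0.64, [0.38, -0.32, 0.069])]
scene cap [(0.85, [0.485, -0.448, 0.039])]
scene cap_handle [(0.97, [0.482, -0.453, 0.042])]
scene pin_red [(0.71, [0.499, -0.302, 0.068])]
scene pin_red_handle []
scene head_red [(0.69, [0.461, 0.198, 0.054]), (0.63, [0.526, 0.185, 0.06])]
scene head_red_hole [(0.64, [0.457, 0.197, 0.056])]
scene lever_red_grip [(0.79, [0.53, 0.181, 0.062]), (0.67, [0.496, 0.02, 0.059])]
scene pin_blue [(0.67, [0.365, 0.334, 0.071])]
scene pin_blue_handle [(0.81, [0.366, 0.335, 0.076])]
scene head_blue [(0.9, [0.453, 0.022, 0.052]), (0.39, [0.495, 0.025, 0.058])]
scene head_blue_hole [(0.86, [0.452, 0.026, 0.056])]
scene lever_blue_grip [(0.67, [0.38, -0.321, 0.07]), (0.56, [0.494, 0.023, 0.056])]
scene pin_yellow [(0.89, [0.497, 0.387, 0.07]), (0.68, [0.455, 0.197, 0.057])]
scene pin_yellow_handle [(0.96, [0.498, 0.386, 0.075]), (0.65, [0.517, -0.172, 0.059])]
scene head_yellow [(0.72, [0.46, -0.163, 0.052])]
scene head_yellow_hole [(0.9, [0.457, -0.157, 0.051]), (0.16, 
[... 608 characters left out ...]
68, 0.05])]
side lever_red_grip [(0.72, [0.523, 0.183, 0.053])]
side pin_blue [(0.81, [0.366, 0.342, 0.054])]
side pin_blue_handle [(0.82, [0.366, 0.347, 0.051]), (0.66, [0.513, -0.168, 0.052])]
side head_blue [(0.74, [0.446, 0.026, 0.047]), (0.72, [0.446, 0.19, 0.053])]
side head_blue_hole [(0.92, [0.441, 0.027, 0.042])]
side lever_blue_grip [(0.58, [0.507, -0.441, 0.024]), (0.57, [0.487, 0.027, 0.056])]
side pin_yellow [(0.97, [0.502, 0.389, 0.05])]
side pin_yellow_handle [(0.93, [0.503, 0.391, 0.047]), (0.23, [0.512, -0.44, 0.024])]
side head_yellow [(0.65, [0.444, -0.158, 0.049])]
side head_yellow_hole [(0.88, [0.449, -0.159, 0.044])]
side lever_yellow_grip [(0.8, [0.513, -0.167, 0.05])]
```

The scene shows red, blue and yellow heads at about (265,295), (312,250) and (350,212). The blue pin is at (255,360), the yellow pin at (185,345), and the red pin near (357,170). The selector and cap sit partly behind the arm, at (395,195) and (380,165). All three pins are present.

```bash
python3 -m jog '[{"wz":8,"z":-3},{"wz":8,"z":-3},{"x":4.5,"y":-4,"z":-2},{"x":4.5,"y":-4,"z":-1},{"x":4.5,"y":-4},{"x":4.5,"y":-4},{"x":4.5,"y":-4},{"x":3,"y":-3}]'; python3 -m jog '[{}]'
python3 - <<'E'
from h import *
np.set_printoptions(precision=3,suppress=True)
p=ctrl.capture('wrist');cv2.imwrite('pics/w1.png',p['img'][:,:,::-1])
pos,r=tool();R=np.array(p['R']);c=-R.T@p['t'];print(pos,r.as_matrix(),'cam in tool',r.inv().apply(c-pos),'\n',R@r.as_matrix(),p['fx'])
for q in ['selector','selector_grip','cap','cap_handle','pin_red_handle','head_yellow_hole','lever_yellow_grip']:
    print(q,[(round(a['p'],2),world(p,a['at']).round(3).tolist(),proj(p,world(p,a['at'])).round().tolist()) for a in ctrl.recognise(p,q)[:2]])
E
```

```text
[ 0.166 -0.576  0.256] [[ 0.961  0.277  0.   ]
 [ 0.277 -0.961  0.   ]
 [ 0.    -0.    -1.   ]] cam in tool [ 0.073  0.001 -0.118] 
 [[-0.     1.    -0.001]
 [-0.959 -0.001 -0.283]
 [-0.283  0.001  0.959]] 341.5731815335471
selector [(0.56, [0.301, -0.372, 0.014], [[144.0, 5.0]])]
selector_grip []
cap []
cap_handle []
pin_red_handle []
head_yellow_hole []
lever_yellow_grip []invalid input at $[0]: expected keys wx, wy, wz, x, y, z, gripper
invalid input at $[0]: expected keys wx, wy, wz, x, y, z, gripper
```

View pics/w1.png

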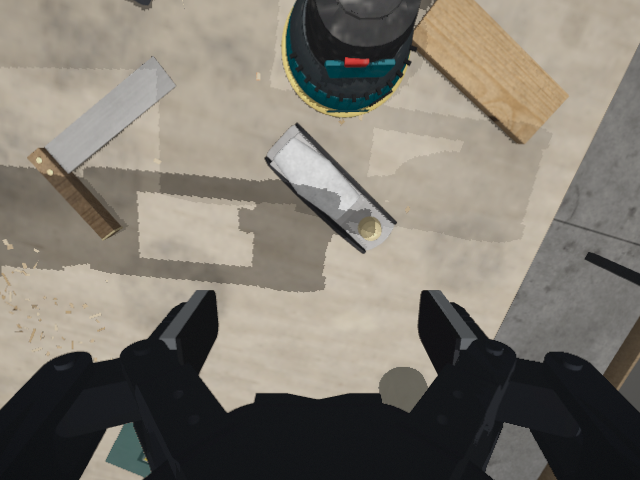

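The wrist view at the start shows only unrelated tools. Every row needs all its keys.

```bash
python3 -m jog '[{"wx":0,"wy":0,"wz":8,"x":0,"y":0,"z":-3,"gripper":8.5},{"wx":0,"wy":0,"wz":8,"x":0,"y":0,"z":-3,"gripper":8.5},{"wx":0,"wy":0,"wz":0,"x":4.5,"y":-4,"z":-2,"gripper":8.5},{"wx":0,"wy":0,"wz":0,"x":4.5,"y":-4,"z":-1,"gripper":8.5},{"wx":0,"wy":0,"wz":0,"x":4.5,"y":-4,"z":0,"gripper":8.5},{"wx":0,"wy":0,"wz":0,"x":4.5,"y":-4,"z":0,"gripper":8.5},{"wx":0,"wy":0,"wz":0,"x":4.5,"y":-4,"z":0,"gripper":8.5},{"wx":0,"wy":0,"wz":0,"x":4.5,"y":-4,"z":0,"gripper":8.5}]'; python3 -m jog '[{"wx":0,"wy":0,"wz":0,"x":3,"y":0,"z":0,"gripper":8.5},{"wx":0,"wy":0,"wz":0,"x":0,"y":0,"z":0,"gripper":8.5}]'
cat > see.py <<'E'
from h import *
import sys
np.set_printoptions(precision=3,suppress=True)
p=ctrl.capture('wrist');cv2.imwrite('pics/%s.png'%sys.argv[1],p['img'][:,:,::-1])
pos,r=tool();print(pos,r.as_matrix()[:,0],ctrl.observe()['t'])
for q in sys.argv[2:]:
    print(q,[(round(a['p'],2),world(p,a['at']).round(3).tolist(),proj(p,world(p,a['at'])).round().tolist()) for a in ctrl.recognise(p,q)[:2]])
E
python3 see.py w2 selector selector_grip cap cap_handle pin_red_handle head_yellow_hole lever_yellow_grip
```

```text
t: 3.3
tcp_pos: [0.389, -0.3775, 0.3405]
tool_rot: [0.0, 1.0, 0.001, 0.0]
contact_force: [0.3, -1.2, -0.3]
width: 0.0844
finger_force: 0.0
t: 3.5
tcp_pos: [0.4212, -0.3778, 0.3404]
tool_rot: [0.0, 1.0, 0.003, 0.001]
contact_force: [-0.3, -0.2, -0.6]
width: 0.0849
finger_force: 0.0
[ 0.419 -0.378  0.34 ] [1.    0.005 0.   ] 3.55
selector [(0.57, [0.375, -0.332, 0.042], [[280.0, 230.0]])]
selector_grip [(0.73, [0.368, -0.335, 0.057], [[282.0, 240.0]])]
cap [(0.72, [0.493, -0.449, 0.037], [[377.0, 134.0]]), (0.54, [0.369, -0.333, 0.058], [[280.0, 239.0]])]
cap_handle [(0.78, [0.501, -0.452, 0.042], [[380.0, 127.0]])]
pin_red_handle [(0.89, [0.508, -0.337, 0.076], [[279.0, 119.0]]), (0.41, [0.501, -0.451, 0.041], [[380.0, 128.0]])]
head_yellow_hole [(0.71, [0.467, -0.193, 0.055], [[157.0, 157.0]]), (0.68, [0.464, -0.015, 0.013], [[34.0, 157.0]])]
lever_yellow_grip [(0.58, [0.523, -0.187, 0.057], [[145.0, 105.0]])]
```

View pics/w2.png

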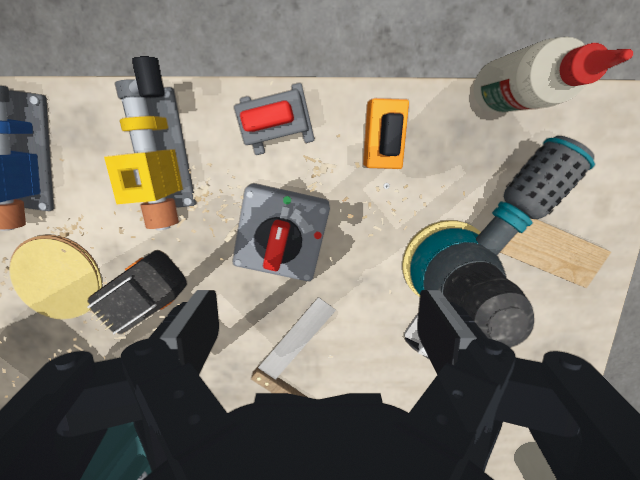

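The wrist view shows the selector at (280,235) with its red bar pointing about to the green dot. The red pin is at (268,117), the cap at (387,133), and the yellow head hole at (131,178). I'll fit box models to colour masks over two views.

```bash
cat > fit.py <<'E'
from h import *
from scipy.optimize import minimize
import pickle
HUE={'red':(174,6),'orange':(7,18),'yellow':(20,34),'blue':(105,125)}
def cmask(p,col,seed,smin=150,vmin=60):
    hsv=cv2.cvtColor(p['img'],cv2.COLOR_RGB2HSV);lo,hi=HUE[col]
    h=hsv[...,0];hm=(h>=lo)&(h<=hi) if lo<hi else (h>=lo)|(h<=hi)
    m=(hm&(hsv[...,1]>=smin)&(hsv[...,2]>=vmin)).astype(np.uint8)
    m=cv2.morphologyEx(m,cv2.MORPH_OPEN,np.ones((3,3)))
    n,l,s,c=cv2.connectedComponentsWithStats(m)
    best=min((i for i in range(1,n) if s[i,4]>60),key=lambda i:np.min(np.hypot(*(np.argwhere(l==i)[:,::-1]-seed).T)))
    return (l==best)
def corners(x,dims,dz=0):
    s=np.array([[i,j,k] for i in(-.5,.5) for j in(-.5,.5) for k in(-.5,.5)])*dims
    return s@Rn.from_euler('z',x[3]).as_matrix().T+np.array(x[:3])+[0,0,dz]
def hull(p,X,sh=(480,640)):
    m=np.zeros(sh,np.uint8);h=cv2.convexHull((proj(p,X)*16).round().astype(np.int32))
    cv2.fillConvexPoly(m,h,1,shift=4);return m>0
def fit(views,dims,x0,occ=None,zfree=True):
    """views [(p,mask)]; occ=(dims,dz) box on top that hides; z = centre"""
    def cost(v):
        x=[v[0],v[1],v[2] if zfree else x0[2],v[3]/10]
        c=0
        for p,m in views:
            a=hull(p,corners(x,dims))
            if occ: o=hull(p,corners(x,occ[0],occ[1]));a=a&~o;mm=m&~o
            else: mm=m
            c+=1-(a&mm).sum()/max(1,(a|mm).sum())
        return c/len(views)
    best=None
    for dy in(-.4,0,.4):
        v0=np.array([*x0[:3],(x0[3]+dy)*10]);S=np.vstack([v0]+[v0+d for d in np.diag([.012,.012,.008,2.])])
        r=minimize(cost,v0,method='Nelder-Mead',options=dict(initial_simplex=S,xatol=1e-4,fatol=1e-4,maxiter=400))
        if best is None or r.fun<best.fun: best=r
    v=best.x;return np.array([v[0],v[1],v[2],v[3]/10]),1-best.fun
def snap(name):
    p=ctrl.capture('wrist');pickle.dump(p,open(f'pics/{name}.pkl','wb'));return p
def load(*n): return [pickle.load(open(f'pics/{k}.pkl','rb')) for k in n]
E
python3 -c "
from fit import *
snap('a1')"
python3 -m jog '[{"wx":0,"wy":0,"wz":0,"x":4,"y":-3,"z":4,"gripper":8.5},{"wx":0,"wy":0,"wz":0,"x":3,"y":-3,"z":3,"gripper":8.5},{"wx":0,"wy":0,"wz":0,"x":0,"y":0,"z":0,"gripper":8.5}]'
python3 - <<'E'
from fit import *
np.set_printoptions(precision=3,suppress=True)
snap('a2');V=load('a1','a2')
cv2.imwrite('pics/a2.png',V[1]['img'][:,:,::-1])
for n,col,g,d,occ in [('grip','red',[.375,-.33,.0745,0.1],[.056,.02,.029],None),
  ('pinred','red',[.508,-.325,.092,-1.4],[.02,.05,.036],None),
  ('cap','orange',[.495,-.445,.02,.0],[.08,.044,.04],([.046,.02,.032],.036)),
  ('yhouse','yellow',[.46,-.175,.07,.1],[.052,.044,.04],None)]:
    ms=[cmask(p,col,proj(p,g[:3])[0]) for p in V]
    for gg in ([0,1.57] if n in('cap','pinred') else [0]):
        print(n,[int(m.sum()) for m in ms],*fit(list(zip(V,ms)),d,g[:3]+[g[3]+gg],occ))
E
```

```text
t: 4.25
tcp_pos: [0.478, -0.3222, 0.2761]
tool_rot: [-0.003, 1.0, 0.002, -0.002]
contact_force: [-0.5, 0.3, 0.4]
width: 0.0851
finger_force: 0.0
grip [833, 1159] [ 0.364 -0.329  0.067 -0.242] 0.8342628075690532
pinred [1143, 1502] [ 0.51  -0.327  0.083  0.233] 0.8881154710862145
pinred [1143, 1502] [ 0.51  -0.327  0.084  0.227] 0.8853136711058416
cap [981, 2028] [ 0.491 -0.463  0.009 -0.038] 0.6029879974370003
cap [981, 2028] [ 0.492 -0.464  0.004  3.083] 0.6055508212112688
yhouse [3190, 4105] [ 0.446 -0.177  0.069  0.101] 0.8055191084933613
```

View pics/a2.png

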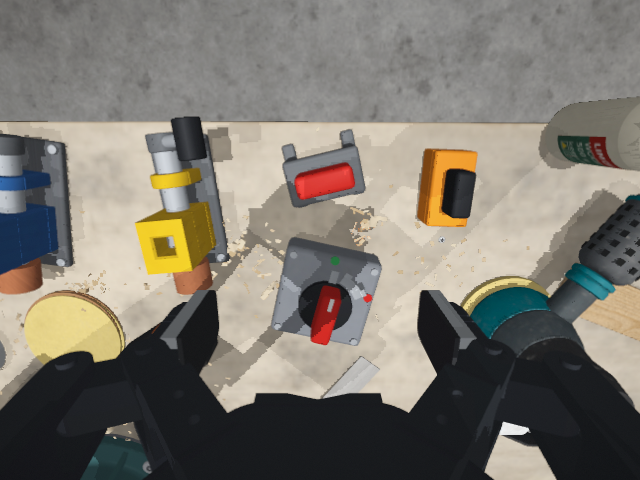

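The selector is at (325,300), its bar running toward the green dot at (335,262), with the red dot at (368,297). The fitted heights come out about 8 mm low, so I'll check the masks against the models.

Run:
```python
from fit import *
np.set_printoptions(precision=4,suppress=True)
V=load('a1','a2');im=[p['img'][:,:,::-1].copy() for p in V]
im=[cv2.resize(i,None,fx=2,fy=2,interpolation=cv2.INTER_NEAREST) for i in im]
for n,col,g,d,occ in [('grip','red',[.375,-.33,.0745,0.1],[.056,.02,.029],None),
  ('pinred','red',[.508,-.325,.092,.2],[.02,.05,.036],None),
  ('cap','orange',[.495,-.455,.02,.0],[.08,.044,.04],([.046,.02,.032],.036)),
  ('yhouse','yellow',[.46,-.175,.07,.1],[.052,.044,.04],None)]:
    for k,p in enumerate(V):
        m=cmask(p,col,proj(p,g[:3])[0],100,25)
        x,s=fit([(p,m)],d,g,occ,zfree=False);print(n,k,x,s)
        for mm,c in((m,(0,255,0)),(hull(p,corners(x,d)),(255,0,255))):
            cs,_=cv2.findContours(cv2.resize(mm.astype(np.uint8),None,fx=2,fy=2,interpolation=cv2.INTER_NEAREST),cv2.RETR_EXTERNAL,cv2.CHAIN_APPROX_NONE);cv2.drawContours(im[k],cs,-1,c,1)
cv2.imwrite('pics/ov2.png',im[1][210:720,240:1020])
```

```text
grip 0 [ 0.3658 -0.3299  0.1126 -0.2463] 0.8588235294117647
grip 1 [ 0.3668 -0.3296  0.0806 -0.2205] 0.8470175438596491
pinred 0 [ 0.5098 -0.328   0.0938  0.2135] 0.8863298662704309
pinred 1 [ 0.5104 -0.3277  0.097   0.2529] 0.8868778280542986
cap 0 [ 0.4968 -0.4709  0.0258 -0.3958] 0.03247422680412371
cap 1 [ 0.4921 -0.4616  0.0284 -0.0243] 0.7550486163051608
yhouse 0 [ 0.4458 -0.1771  0.0819  0.0966] 0.8036756126021003
yhouse 1 [ 0.4463 -0.1771  0.0814  0.1057] 0.8213627992633518
```

View pics/ov2.png

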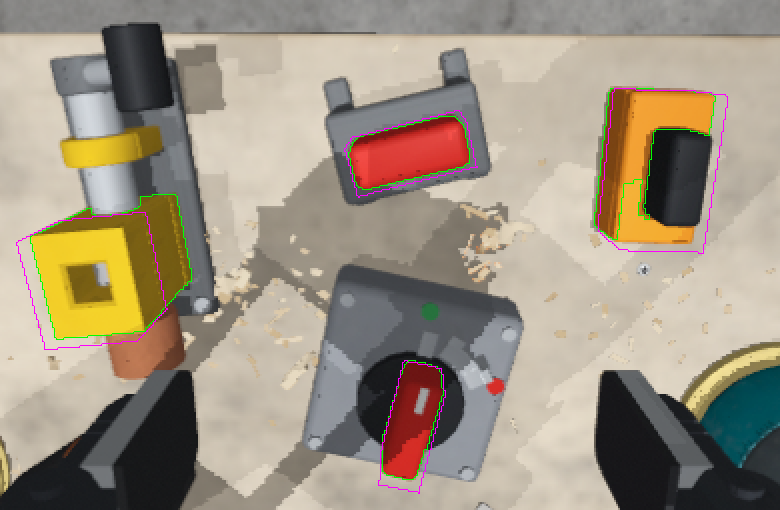

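The masks follow the objects, but the models come out slightly large. I'll triangulate several features to check the wrist calibration.

Run:
```python
from fit import *
np.set_printoptions(precision=4,suppress=True)
a1,a2=load('a1','a2');S,D=ctrl.capture('scene'),ctrl.capture('side')
a3=snap('a3');print(tool()[0])
g1,g2=[cv2.cvtColor(p['img'],cv2.COLOR_RGB2GRAY) for p in(a1,a3)]
sift=cv2.SIFT_create(3000);k1,d1=sift.detectAndCompute(g1,None);k2,d2=sift.detectAndCompute(g2,None)
M=[m for m,n in cv2.BFMatcher().knnMatch(d1,d2,k=2) if m.distance<.7*n.distance]
P1=np.array([k1[m.queryIdx].pt for m in M]);P2=np.array([k2[m.trainIdx].pt for m in M])
X=np.array([tri([a1,a3],[u,v]) for u,v in zip(P1,P2)])
e=np.linalg.norm(proj(a3,X)-P2,axis=1)
ok=(e<1.5)&(P2[:,1]<300);print(len(M),ok.sum(),'err',np.median(e))
print(np.histogram(X[ok,2],bins=np.arange(-.05,.13,.01)))
for x,u in zip(X[ok],P2[ok]):
    if x[2]>.02: print(x.round(3),u.round())
g=np.array([.51,-.327,.092])
for nm,p in(('S',S),('D',D),('a1',a1),('a3',a3)):
    print(nm,'cam',(-np.array(p['R']).T@p['t']).round(3),'fx,fy,c',p['fx'],p['fy'],p['cx'],p['cy'],p['dist_coeffs'],'pred',proj(p,g),'mask cen',cen(cmask(p,'red',proj(p,g)[0],120,40)))
```

```text
[ 0.4776 -0.3276  0.281 ]
126 52 err 0.5774227169588384
(array([ 0,  0,  0,  0,  8, 16,  8,  0,  0,  3,  0,  3,  4,  6,  0,  0,  2]), array([-0.05, -0.04, -0.03, -0.02, -0.01,  0.  ,  0.01,  0.02,  0.03,
        0.04,  0.05,  0.06,  0.07,  0.08,  0.09,  0.1 ,  0.11,  0.12]))
[ 0.446 -0.175  0.09 ] [158. 247.]
[ 0.541 -0.221  0.113] [187. 144.]
[ 0.475 -0.456  0.047] [440. 207.]
[ 0.475 -0.466  0.065] [456. 212.]
[ 0.511 -0.466  0.068] [462. 176.]
[ 0.423 -0.612  0.041] [572. 252.]
[ 0.557 -0.572  0.116] [625. 125.]
[ 0.398 -0.635  0.06 ] [601. 280.]
[ 0.419 -0.622  0.079] [608. 268.]
[ 0.429 -0.62   0.079] [609. 259.]
[ 0.478 -0.639  0.04 ] [607. 204.]
[ 0.427 -0.623  0.081] [613. 262.]
[ 0.434 -0.624  0.08 ] [615. 255.]
[ 0.421 -0.632  0.083] [621. 268.]
[ 0.421 -0.632  0.083] [621. 268.]
[ 0.445 -0.63   0.079] [623. 245.]
[ 0.445 -0.63   0.079] [623. 245.]
[ 0.445 -0.636  0.082] [630. 246.]
S cam [0.009 0.69  0.819] fx,fy,c 472.39748342910866 472.39748342910866 319.61425149809986 232.7994233174215 [-0.119  0.     0.     0.     0.   ] pred [[356.9423 167.1901]] mask cen (np.float64(357.16875), np.float64(167.03125))
D cam [-0.253  1.067  0.6  ] fx,fy,c 573.5814816685617 573.5814816685617 321.23455040842293 246.29811329804835 [0.0308 0.     0.     0.     0.    ] pred [[360.8995 218.534 ]] mask cen (np.float64(360.94890510948903), np.float64(218.1167883211679))
a1 cam [ 0.49  -0.38   0.458] fx,fy,c 341.5731815335471 341.5731815335471 317.7336040619935 232.60402030864657 [-0.0084  0.      0.      0.      0.    ] pred [[265.1325 111.6337]] mask cen (np.float64(264.4391489361702), np.float64(111.19829787234042))
a3 cam [ 0.551 -0.327  0.398] fx,fy,c 341.5731815335471 341.5731815335471 317.7336040619935 232.60402030864657 [-0.0084  0.      0.      0.      0.    ] pred [[316.8074 179.6176]] mask cen (np.float64(316.9574036511156), np.float64(180.3319810682894))
```

Calibration is good: four views agree on the red handle at (0.510, -0.327, 0.092), and the hole mouth comes out at 0.090. The a2 view was taken while the arm was still settling. Next is the selector pose and the move onto it.

```bash
cat > togo.py <<'E'
from h import *
def togo(x,y,z,yaw):
    """turn (deg about tool z) first, then shifts (cm) in the turned, upright tool axes"""
    pos,r=tool();M=r.as_matrix();cur=np.arctan2(M[1,0],M[0,0]);d=np.degrees(cur-yaw);d=(d+180)%360-180
    R=np.array([[np.cos(yaw),np.sin(yaw),0],[np.sin(yaw),-np.cos(yaw),0],[0,0,-1]])
    tilt=Rn.from_matrix(R.T@M@Rn.from_euler('z',d,degrees=True).as_matrix()).as_rotvec(degrees=True)
    print('to',np.round([x,y,z,yaw],4),'wz %.1f'%d,'shift cm',(R.T@(np.array([x,y,z])-pos)*100).round(2),'tilt',tilt.round(2),'j6 %.2f'%ctrl.observe()['joints'][5])
E
python3 - <<'E'
from fit import *; from togo import togo
np.set_printoptions(precision=4,suppress=True)
V=load('a1','a3');g=[.366,-.33,.0745,-.23];d=[.054,.019,.029]
ms=[cmask(p,'red',proj(p,g[:3])[0],100,25) for p in V]
print(fit(list(zip(V,ms)),d,g,zfree=False))
for p in V:
    hsv=cv2.cvtColor(p['img'],cv2.COLOR_RGB2HSV);m=(abs(hsv[...,0].astype(int)-65)<15)&(hsv[...,1]>120)
    u=proj(p,[.41,-.34,.04])[0];yy,xx=np.nonzero(m);k=np.hypot(xx-u[0],yy-u[1])<30
    print('green',atz(p,[(xx[k].mean(),yy[k].mean())],.041),k.sum())
    r=cmask(p,'red',proj(p,[.365,-.375,.041])[0],100,40);print('reddot',atz(p,[cen(r)],.041),r.sum())
    m=ms[0 if p is V[0] else 1];rect=cv2.minAreaRect(np.argwhere(m)[:,::-1].astype(np.float32));print(rect)
togo(.366,-.33,.15,-.23)
E
```

```text
(array([ 0.3665, -0.3298,  0.0724, -0.2449]), np.float64(0.8857173127405855))
green [[ 0.4145 -0.3405  0.041 ]] 45
reddot [[ 0.3552 -0.3251  0.041 ]] 876
((274.9647216796875, 241.1588134765625), (19.089879989624023, 51.08712387084961), 12.52880859375)
green [[ 0.4145 -0.3401  0.041 ]] 55
reddot [[ 0.347 -0.33   0.041]] 1166
((319.6507873535156, 313.2657470703125), (23.069337844848633, 58.604103088378906), 15.422160148620605)
to [ 0.366 -0.33   0.15  -0.23 ] wz 13.2 shift cm [-10.81   2.78  13.1 ] tilt [-0.06  0.05  0.  ] j6 0.85
```

```bash
python3 -m jog '[{"wx":0,"wy":0,"wz":6.6,"x":0,"y":0,"z":0,"gripper":5},{"wx":0,"wy":0,"wz":6.6,"x":0,"y":0,"z":0,"gripper":5},{"wx":0,"wy":0,"wz":0,"x":-4,"y":1,"z":4,"gripper":5},{"wx":0,"wy":0,"wz":0,"x":-4,"y":1,"z":4,"gripper":5},{"wx":0,"wy":0,"wz":0,"x":-2.8,"y":0.8,"z":4,"gripper":5},{"wx":0,"wy":0,"wz":0,"x":0,"y":0,"z":0,"gripper":5},{"wx":0,"wy":0,"wz":0,"x":0,"y":0,"z":0,"gripper":5}]'
python3 - <<'E'
from fit import *; from togo import togo
p=snap('b1');cv2.imwrite('pics/b1.png',p['img'][:,:,::-1])
togo(.3665,-.33,.091,-.23)
E
```

```text
t: 5.15
tcp_pos: [0.376, -0.3302, 0.1709]
tool_rot: [0.0, 0.993, -0.116, 0.0]
contact_force: [0.3, -1.0, 0.7]
width: 0.0501
finger_force: 0.0
to [ 0.3665 -0.33    0.091  -0.23  ] wz -0.0 shift cm [-1.1   0.14  8.09] tilt [-0.1   0.15  0.  ] j6 0.94
```

View pics/b1.png

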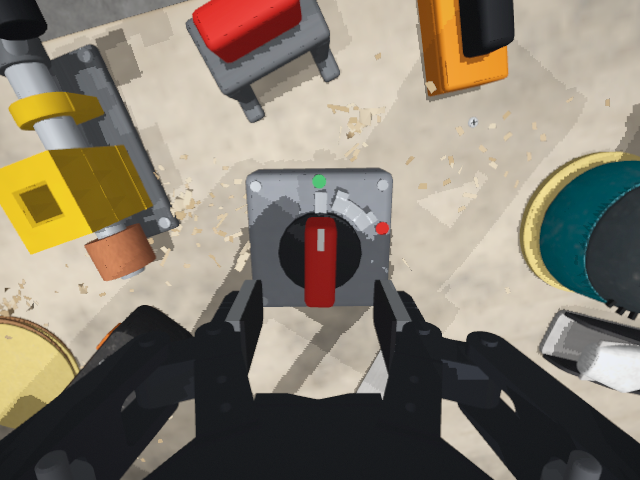

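The wrist view shows the bar upright and centred between the jaws at (320,260), so the alignment is good. Descending and gripping.

```bash
python3 -m jog '[{"wx":0,"wy":0,"wz":0,"x":-1.1,"y":0.1,"z":4,"gripper":5},{"wx":0,"wy":0,"wz":0,"x":0,"y":0,"z":3,"gripper":5},{"wx":0,"wy":0,"wz":0,"x":0,"y":0,"z":1,"gripper":5},{"wx":0,"wy":0,"wz":0,"x":0,"y":0,"z":0,"gripper":5},{"wx":0,"wy":0,"wz":0,"x":0,"y":0,"z":0,"gripper":1.5},{"wx":0,"wy":0,"wz":0,"x":0,"y":0,"z":0,"gripper":1},{"wx":0,"wy":0,"wz":0,"x":0,"y":0,"z":0,"gripper":1},{"wx":0,"wy":0,"wz":0,"x":0,"y":0,"z":0,"gripper":1}]' 60
python3 -m jog '[{"wx":0,"wy":0,"wz":0,"x":0,"y":0,"z":0.5,"gripper":1},{"wx":0,"wy":0,"wz":0,"x":0,"y":0,"z":0.5,"gripper":1},{"wx":0,"wy":0,"wz":0,"x":0,"y":0,"z":0,"gripper":1}]'
```

```text
t: 6.0
tcp_pos: [0.3672, -0.3292, 0.0918]
tool_rot: [0.001, 0.993, -0.114, 0.001]
contact_force: [-0.3, -2.6, 2.5]
width: 0.0191
finger_force: 61.5
t: 6.3
tcp_pos: [0.3674, -0.3293, 0.0831]
tool_rot: [0.002, 0.993, -0.114, 0.002]
contact_force: [-2.7, 0.7, 27.5]
width: 0.0188
finger_force: 64.6
```

```bash
python3 -m jog '[{"wx":0,"wy":0,"wz":8,"x":0,"y":0,"z":0,"gripper":1},{"wx":0,"wy":0,"wz":8,"x":0,"y":0,"z":0,"gripper":1},{"wx":0,"wy":0,"wz":8,"x":0,"y":0,"z":0,"gripper":1},{"wx":0,"wy":0,"wz":8,"x":0,"y":0,"z":0,"gripper":1},{"wx":0,"wy":0,"wz":8,"x":0,"y":0,"z":0,"gripper":1}]'
python3 -m jog '[{"wx":0,"wy":0,"wz":8,"x":0,"y":0,"z":0,"gripper":1},{"wx":0,"wy":0,"wz":8,"x":0,"y":0,"z":0,"gripper":1},{"wx":0,"wy":0,"wz":8,"x":0,"y":0,"z":0,"gripper":1},{"wx":0,"wy":0,"wz":8,"x":0,"y":0,"z":0,"gripper":1},{"wx":0,"wy":0,"wz":3,"x":0,"y":0,"z":0,"gripper":1},{"wx":0,"wy":0,"wz":0,"x":0,"y":0,"z":0,"gripper":1}]'
python3 -c "
from h import *
p,r=tool();M=r.as_matrix();print(p,np.arctan2(M[1,0],M[0,0]),ctrl.observe()['moment'])"
```

```text
t: 6.8
tcp_pos: [0.3667, -0.3305, 0.0832]
tool_rot: [0.002, 0.894, -0.449, 0.002]
contact_force: [-8.2, -5.2, 27.4]
width: 0.0185
finger_force: 64.7
t: 7.4
tcp_pos: [0.3655, -0.331, 0.0832]
tool_rot: [0.003, 0.719, -0.695, 0.002]
contact_force: [-13.1, -7.6, 28.3]
width: 0.0186
finger_force: 64.9
[ 0.36545919 -0.33104517  0.08315669] -1.5358952820117429 [-1.36980408  2.40977394  0.47798417]
```

```bash
python3 -m jog '[{"wx":0,"wy":0,"wz":0,"x":0,"y":0,"z":-0.5,"gripper":1},{"wx":0,"wy":0,"wz":0,"x":0,"y":0,"z":-0.5,"gripper":1},{"wx":0,"wy":0,"wz":0,"x":0,"y":0,"z":0,"gripper":5},{"wx":0,"wy":0,"wz":0,"x":0,"y":0,"z":0,"gripper":5},{"wx":0,"wy":0,"wz":0,"x":0,"y":0,"z":0,"gripper":5},{"wx":0,"wy":0,"wz":0,"x":0,"y":0,"z":-4,"gripper":8.5},{"wx":0,"wy":0,"wz":0,"x":0,"y":0,"z":-5,"gripper":8.5},{"wx":0,"wy":0,"wz":0,"x":0,"y":0,"z":-5,"gripper":8.5}]'
python3 -m jog '[{"wx":0,"wy":0,"wz":-8,"x":0,"y":0,"z":-5,"gripper":8.5},{"wx":0,"wy":0,"wz":-8,"x":0,"y":0,"z":-2,"gripper":8.5},{"wx":0,"wy":0,"wz":-8,"x":0,"y":0,"z":0,"gripper":8.5},{"wx":0,"wy":0,"wz":-8,"x":0,"y":0,"z":0,"gripper":8.5},{"wx":0,"wy":0,"wz":0,"x":0,"y":0,"z":0,"gripper":8.5},{"wx":0,"wy":0,"wz":0,"x":0,"y":0,"z":0,"gripper":8.5}]'
python3 - <<'E'
from fit import *; from togo import togo
np.set_printoptions(precision=4,suppress=True)
p=snap('c1');cv2.imwrite('pics/c1.png',p['img'][:,:,::-1])
g=[.3665,-.33,.0745,-1.5];m=cmask(p,'red',proj(p,g[:3])[0],100,25)
print(fit([(p,m)],[.054,.019,.029],g,zfree=False))
togo(.40,-.40,.25,-1.57)
for q in('cap','cap_handle'): print([(a['p'],world(p,a['at'])) for a in ctrl.recognise(p,q)[:2]])
E
```

```text
t: 8.2
tcp_pos: [0.3654, -0.3263, 0.231]
tool_rot: [-0.0, 0.719, -0.695, -0.002]
contact_force: [0.4, -1.8, 0.2]
width: 0.0847
finger_force: 0.0
t: 8.8
tcp_pos: [0.3658, -0.327, 0.2999]
tool_rot: [-0.0, 0.882, -0.472, -0.001]
contact_force: [-0.0, -0.3, -0.8]
width: 0.0855
finger_force: 0.0
(array([ 0.3664, -0.3303,  0.0796, -1.5242]), np.float64(0.9116064565718678))
to [ 0.4  -0.4   0.25 -1.57] wz 33.7 shift cm [ 7.29 -3.41  4.99] tilt [-0.04 -0.07  0.  ] j6 1.68
[(0.83, array([ 0.4815, -0.4514,  0.0386])), (0.73, array([ 0.3724, -0.3367,  0.0409]))]
[]
```

View pics/c1.png

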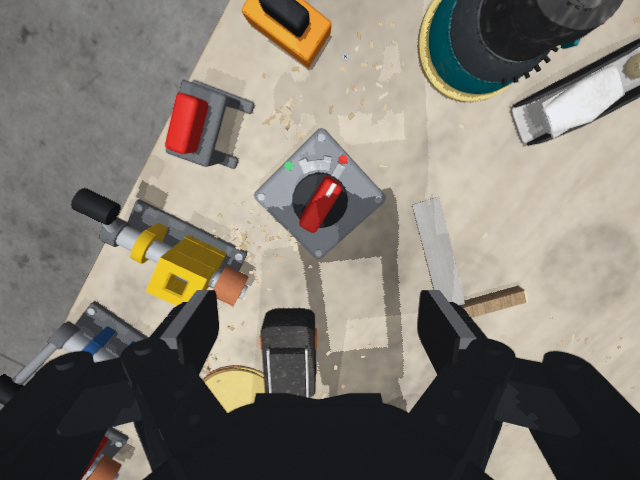

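The bar now points at the red dot at (343,160) and the knob is up, so step 1 is done. Next, a close look at the cap.

```bash
python3 -c "
from togo import *
togo(.49,-.458,.21,-.03)"
```

```text
to [ 0.49  -0.458  0.21  -0.03 ] wz -54.5 shift cm [12.79 12.68  9.01] tilt [ 0.05 -0.03  0.  ] j6 1.68
```

```bash
python3 -m jog '[{"wx":0,"wy":0,"wz":-8,"x":0,"y":0,"z":0,"gripper":6},{"wx":0,"wy":0,"wz":-8,"x":0,"y":0,"z":0,"gripper":6},{"wx":0,"wy":0,"wz":-8,"x":0,"y":0,"z":0,"gripper":6},{"wx":0,"wy":0,"wz":-8,"x":0,"y":0,"z":0,"gripper":6},{"wx":0,"wy":0,"wz":-8,"x":0,"y":0,"z":0,"gripper":6},{"wx":0,"wy":0,"wz":-8,"x":0,"y":0,"z":0,"gripper":6},{"wx":0,"wy":0,"wz":-6.5,"x":0,"y":0,"z":0,"gripper":6}]'
python3 -m jog '[{"wx":0,"wy":0,"wz":0,"x":4,"y":4,"z":2,"gripper":6},{"wx":0,"wy":0,"wz":0,"x":4,"y":4,"z":3,"gripper":6},{"wx":0,"wy":0,"wz":0,"x":4.8,"y":4.7,"z":4,"gripper":6},{"wx":0,"wy":0,"wz":0,"x":0,"y":0,"z":0,"gripper":6},{"wx":0,"wy":0,"wz":0,"x":0,"y":0,"z":0,"gripper":6}]'
python3 - <<'E'
from fit import *; from togo import togo
np.set_printoptions(precision=4,suppress=True)
p=snap('d1');cv2.imwrite('pics/d1.png',p['img'][:,:,::-1])
g=[.491,-.460,.02,-.03];m=cmask(p,'orange',proj(p,[.49,-.44,.04])[0],100,25);print(m.sum())
x,s=fit([(p,m)],[.08,.044,.04],g,([.046,.02,.032],.036),zfree=False);print(x,s)
# dark handle
hsv=cv2.cvtColor(p['img'],cv2.COLOR_RGB2HSV);d=((hsv[...,2]<70)&hull(p,corners([x[0],x[1],.05,x[3]],[.09,.055,.05]))).astype(np.uint8)
n,l,st,c=cv2.connectedComponentsWithStats(d);i=1+np.argmax(st[1:,4]);print(st[i])
h,s=fit([(p,l==i)],[.046,.02,.032],[x[0],x[1],.056,x[3]],zfree=False);print('handle',h,s)
togo(h[0],h[1],.06,h[3])
E
```

```text
t: 9.65
tcp_pos: [0.366, -0.3275, 0.3002]
tool_rot: [-0.0, 1.0, -0.012, -0.0]
contact_force: [0.4, 0.1, 0.9]
width: 0.0598
finger_force: 0.0
t: 10.15
tcp_pos: [0.4583, -0.4245, 0.2327]
tool_rot: [-0.002, 1.0, -0.015, -0.001]
contact_force: [-0.1, -0.8, -0.5]
width: 0.0601
finger_force: 0.0
1283
[ 0.4937 -0.4612  0.0332 -0.025 ] 0.406653088934148
[ 346  150   27   56 1164]
handle [ 0.4934 -0.4603  0.053   0.0169] 0.7007826610475617
to [ 0.4934 -0.4603  0.06    0.0169] wz -2.6 shift cm [ 3.47  3.66 17.41] tilt [ 0.11 -0.09  0.  ] j6 0.74
```

View pics/d1.png

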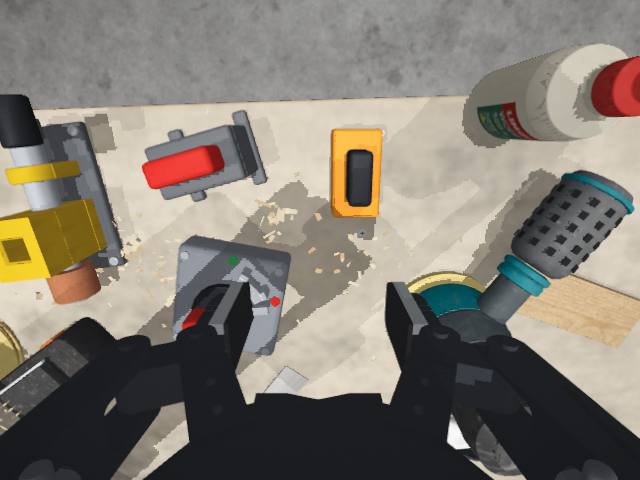

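The cap is upright in view at (357,172) with its handle at (360,178), still free. Each row is limited to 5 cm in total, so I'll move closer and refit.

```bash
python3 -m jog '[{"wx":0,"wy":0,"wz":0,"x":1.7,"y":1.8,"z":4,"gripper":6},{"wx":0,"wy":0,"wz":0,"x":1.7,"y":1.8,"z":4,"gripper":6},{"wx":0,"wy":0,"wz":0,"x":0,"y":0,"z":1,"gripper":6},{"wx":0,"wy":0,"wz":0,"x":0,"y":0,"z":0,"gripper":6},{"wx":0,"wy":0,"wz":0,"x":0,"y":0,"z":0,"gripper":6}]'
python3 - <<'E'
from fit import *; from togo import togo
np.set_printoptions(precision=4,suppress=True)
p=snap('d2')
x=[.4935,-.4605,0,-.01]
hsv=cv2.cvtColor(p['img'],cv2.COLOR_RGB2HSV)
top=hull(p,corners([x[0],x[1],.05,x[3]],[.09,.055,.05]))
im=cv2.resize(p['img'][:,:,::-1].copy(),None,fx=1.2,fy=1.2)
d=((hsv[...,2]<60)&(hsv[...,1]<120)&top).astype(np.uint8)
n,l,st,c=cv2.connectedComponentsWithStats(d);i=1+np.argmax(st[1:,4]);print(st[i],c[i])
h,s=fit([(p,l==i)],[.046,.02,.032],[x[0],x[1],.056,x[3]],zfree=False);print('handle',h,s)
m=cmask(p,'orange',proj(p,[.49,-.445,.04])[0],100,40);o=m|(l==i)
b,s2=fit([(p,o)],[.08,.044,.04],[x[0],x[1],.02,x[3]],zfree=False);print('block',b,s2)
for mm,cc in((l==i,(0,255,0)),(hull(p,corners(np.r_[h[:2],.056,h[3]],[.046,.02,.032])),(255,0,255)),(hull(p,corners(np.r_[b[:2],.02,b[3]],[.08,.044,.04])),(255,255,0))):
    cs,_=cv2.findContours(cv2.resize(mm.astype(np.uint8),None,fx=1.2,fy=1.2,interpolation=cv2.INTER_NEAREST),cv2.RETR_EXTERNAL,cv2.CHAIN_APPROX_NONE);cv2.drawContours(im,cs,-1,cc,1)
cv2.imwrite('pics/d2.png',im)
togo(h[0],h[1],.06,h[3])
E
```

```text
t: 10.7
tcp_pos: [0.4912, -0.4614, 0.1469]
tool_rot: [0.0, 1.0, -0.014, 0.0]
contact_force: [0.0, -0.5, -0.9]
width: 0.06
finger_force: 0.0
[ 299  210   33   79 2387] [315.0226 249.1165]
handle [ 0.4917 -0.461   0.0558 -0.0182] 0.842867231638418
block [ 0.4864 -0.4599  0.0381 -0.0292] 0.8321659838773622
to [ 0.4917 -0.461   0.06   -0.0182] wz -0.6 shift cm [ 0.   -0.08  8.75] tilt [-0.11  0.11  0.  ] j6 0.74
```

View pics/d2.png

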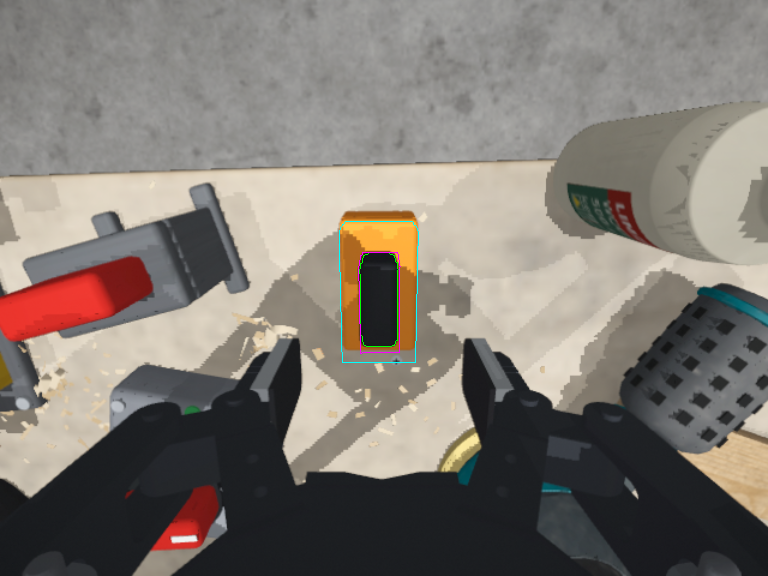

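The black handle (at (379,300) in the 1.2x picture) lies between the jaws. I'll use the block's front and rear edges at rows 220 and 350 to pin down its x.

```bash
python3 - <<'E'
from fit import *; from togo import togo
p,=load('d2');print(atz(p,[(316,183),(316,291.5),(284,200),(347,200)],.04), atz(p,[(316,212),(316,289)],.072))
togo(.4925,-.461,.07,-.018)
E
python3 -m jog '[{"wx":0,"wy":0,"wz":0,"x":0.1,"y":0,"z":4,"gripper":6},{"wx":0,"wy":0,"wz":0,"x":0,"y":0,"z":3,"gripper":6},{"wx":0,"wy":0,"wz":0,"x":0,"y":0,"z":0.7,"gripper":6},{"wx":0,"wy":0,"wz":0,"x":0,"y":0,"z":0,"gripper":6},{"wx":0,"wy":0,"wz":0,"x":0,"y":0,"z":0,"gripper":1},{"wx":0,"wy":0,"wz":0,"x":0,"y":0,"z":0,"gripper":1},{"wx":0,"wy":0,"wz":0,"x":0,"y":0,"z":0,"gripper":1},{"wx":0,"wy":0,"wz":0,"x":0,"y":0,"z":0,"gripper":1}]' 60
```

```text
[[ 0.53254701 -0.46219162  0.04      ]
 [ 0.45421224 -0.45982418  0.04      ]
 [ 0.52183456 -0.44051162  0.04      ]
 [ 0.52061147 -0.48252572  0.04      ]] [[ 0.52035487 -0.46192744  0.072     ]
 [ 0.47162101 -0.46045445  0.072     ]]
to [ 0.4925 -0.461   0.07   -0.018 ] wz -0.6 shift cm [ 0.09 -0.08  7.75] tilt [-0.11  0.11  0.  ] j6 0.74
t: 11.55
tcp_pos: [0.4931, -0.4624, 0.0693]
tool_rot: [0.001, 1.0, -0.014, 0.001]
contact_force: [-1.4, 0.6, 5.8]
width: 0.019
finger_force: 62.9
```

```bash
python3 -m jog '[{"wx":0,"wy":0,"wz":0,"x":0,"y":0,"z":-3,"gripper":1},{"wx":0,"wy":0,"wz":0,"x":0,"y":0,"z":-4,"gripper":1},{"wx":0,"wy":0,"wz":0,"x":0,"y":0,"z":-4,"gripper":1},{"wx":0,"wy":0,"wz":8,"x":0,"y":0,"z":0,"gripper":1},{"wx":0,"wy":0,"wz":8,"x":0,"y":0,"z":0,"gripper":1},{"wx":0,"wy":0,"wz":8,"x":0,"y":0,"z":0,"gripper":1},{"wx":0,"wy":0,"wz":8,"x":0,"y":0,"z":0,"gripper":1},{"wx":0,"wy":0,"wz":8,"x":0,"y":0,"z":0,"gripper":1}]'
python3 -m jog '[{"wx":0,"wy":0,"wz":8,"x":0,"y":0,"z":0,"gripper":1},{"wx":0,"wy":0,"wz":8,"x":0,"y":0,"z":0,"gripper":1},{"wx":0,"wy":0,"wz":8,"x":0,"y":0,"z":0,"gripper":1},{"wx":0,"wy":0,"wz":8,"x":0,"y":0,"z":0,"gripper":1},{"wx":0,"wy":0,"wz":8,"x":0,"y":0,"z":0,"gripper":1},{"wx":0,"wy":0,"wz":6,"x":0,"y":0,"z":0,"gripper":1},{"wx":0,"wy":0,"wz":0,"x":0,"y":0,"z":0,"gripper":1}]'
python3 -c "
from togo import *
togo(.3665,-.330,.18,-1.53)"
```

```text
t: 12.35
tcp_pos: [0.4924, -0.4617, 0.1778]
tool_rot: [-0.0, 0.934, -0.358, -0.0]
contact_force: [0.2, 0.4, -1.7]
width: 0.0191
finger_force: 62.0
t: 13.05
tcp_pos: [0.4924, -0.4617, 0.1778]
tool_rot: [-0.0, 0.721, -0.693, -0.0]
contact_force: [-1.3, -0.2, -2.0]
width: 0.019
finger_force: 62.0
to [ 0.3665 -0.33    0.18   -1.53  ] wz 0.0 shift cm [-13.68  12.04  -0.22] tilt [-0.02 -0.02 -0.  ] j6 2.25
```

```bash
python3 -m jog '[{"wx":0,"wy":0,"wz":0,"x":-3.5,"y":3,"z":0,"gripper":1},{"wx":0,"wy":0,"wz":0,"x":-3.5,"y":3,"z":0,"gripper":1},{"wx":0,"wy":0,"wz":0,"x":-3.5,"y":3,"z":0,"gripper":1},{"wx":0,"wy":0,"wz":0,"x":-3.2,"y":3,"z":0,"gripper":1},{"wx":0,"wy":0,"wz":0,"x":0,"y":0,"z":0,"gripper":1},{"wx":0,"wy":0,"wz":0,"x":0,"y":0,"z":0,"gripper":1},{"wx":0,"wy":0,"wz":0,"x":0,"y":0,"z":0,"gripper":1},{"wx":0,"wy":0,"wz":0,"x":0,"y":0,"z":0,"gripper":1}]'
python3 - <<'E'
from fit import *
from togo import *
p=snap('e1')
togo(.3665,-.330,.16,-1.53)
E
```

```text
t: 13.85
tcp_pos: [0.3682, -0.3315, 0.1782]
tool_rot: [0.0, 0.722, -0.692, 0.001]
contact_force: [0.3, -0.2, -1.6]
width: 0.0193
finger_force: 62.1
to [ 0.3665 -0.33    0.16   -1.53  ] wz 0.1 shift cm [-0.13  0.15  1.81] tilt [ 0.05  0.06 -0.  ] j6 2.23
```

```bash
python3 -m jog '[{"wx":0,"wy":0,"wz":0,"x":-0.1,"y":0.15,"z":1.5,"gripper":1},{"wx":0,"wy":0,"wz":0,"x":0,"y":0,"z":0.5,"gripper":1},{"wx":0,"wy":0,"wz":0,"x":0,"y":0,"z":0.5,"gripper":1},{"wx":0,"wy":0,"wz":0,"x":0,"y":0,"z":0,"gripper":1}]'
python3 -m jog '[{"wx":0,"wy":0,"wz":0,"x":0,"y":0,"z":0.5,"gripper":1},{"wx":0,"wy":0,"wz":0,"x":0,"y":0,"z":0.5,"gripper":1},{"wx":0,"wy":0,"wz":0,"x":0,"y":0,"z":0,"gripper":1}]'
```

```text
t: 14.3
tcp_pos: [0.3654, -0.329, 0.1522]
tool_rot: [-0.0, 0.722, -0.692, -0.001]
contact_force: [0.5, -0.8, -1.6]
width: 0.0187
finger_force: 62.0
t: 14.6
tcp_pos: [0.3651, -0.3287, 0.1423]
tool_rot: [-0.0, 0.722, -0.692, -0.001]
contact_force: [0.2, -0.2, -0.8]
width: 0.0192
finger_force: 62.0
```

```bash
python3 -m jog '[{"wx":0,"wy":0,"wz":0,"x":0,"y":0,"z":0.5,"gripper":1},{"wx":0,"wy":0,"wz":0,"x":0,"y":0,"z":0.6,"gripper":1},{"wx":0,"wy":0,"wz":0,"x":0,"y":0,"z":0,"gripper":1}]'
```

```text
t: 14.9
tcp_pos: [0.365, -0.3285, 0.131]
tool_rot: [-0.0, 0.722, -0.692, -0.001]
contact_force: [0.2, -0.4, -0.8]
width: 0.0189
finger_force: 62.0
```

Step by step the cap went down without any contact force. Release, retreat and survey the other heads.

```bash
python3 -m jog '[{"wx":0,"wy":0,"wz":0,"x":0,"y":0,"z":0,"gripper":4},{"wx":0,"wy":0,"wz":0,"x":0,"y":0,"z":0,"gripper":6},{"wx":0,"wy":0,"wz":0,"x":0,"y":0,"z":0,"gripper":6},{"wx":0,"wy":0,"wz":0,"x":0,"y":0,"z":-4,"gripper":6},{"wx":0,"wy":0,"wz":0,"x":0,"y":0,"z":-5,"gripper":6},{"wx":0,"wy":0,"wz":0,"x":0,"y":0,"z":-5,"gripper":6},{"wx":0,"wy":0,"wz":0,"x":-3,"y":0,"z":-4,"gripper":6},{"wx":0,"wy":0,"wz":-8,"x":-3,"y":0,"z":-2,"gripper":6}]'
python3 -m jog '[{"wx":0,"wy":0,"wz":-8,"x":0,"y":0,"z":0,"gripper":6},{"wx":0,"wy":0,"wz":-8,"x":0,"y":0,"z":0,"gripper":6},{"wx":0,"wy":0,"wz":-8,"x":0,"y":0,"z":0,"gripper":6},{"wx":0,"wy":0,"wz":-8,"x":0,"y":0,"z":0,"gripper":6},{"wx":0,"wy":0,"wz":-8,"x":0,"y":0,"z":0,"gripper":6},{"wx":0,"wy":0,"wz":0,"x":0,"y":0,"z":0,"gripper":6},{"wx":0,"wy":0,"wz":0,"x":0,"y":0,"z":0,"gripper":6}]'
python3 - <<'E'
from fit import *
from togo import *
p=snap('e2');cv2.imwrite('pics/e2.png',p['img'][:,:,::-1])
togo(.5,.1,.34,0)
E
```

```text
t: 15.7
tcp_pos: [0.3641, -0.2701, 0.3361]
tool_rot: [0.0, 0.768, -0.64, 0.003]
contact_force: [0.2, 0.2, 0.1]
width: 0.06
finger_force: 0.0
t: 16.4
tcp_pos: [0.3628, -0.269, 0.332]
tool_rot: [0.0, 0.94, -0.341, 0.0]
contact_force: [-1.1, 0.1, -0.6]
width: 0.0601
finger_force: 0.0
to [0.5  0.1  0.34 0.  ] wz -39.8 shift cm [ 13.71 -36.91  -0.8 ] tilt [-0.    0.01 -0.  ] j6 1.47
```

View pics/e2.png

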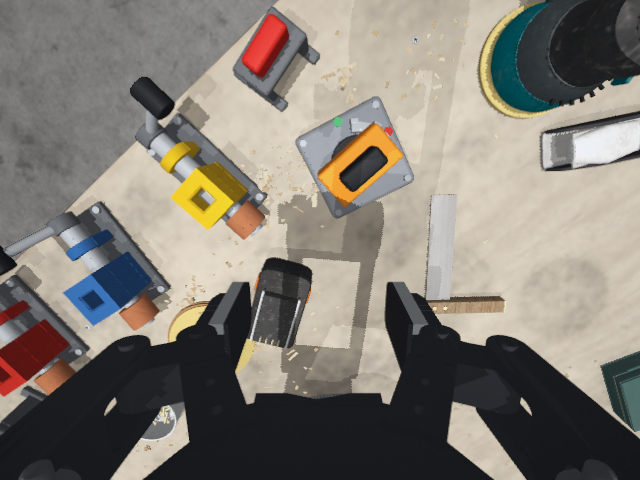

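The cap sits over the bar at (362,168), pointing at the red dot. Now the survey of the red and blue heads.

```bash
python3 -m jog '[{"wx":0,"wy":0,"wz":-8,"x":0,"y":0,"z":0,"gripper":6},{"wx":0,"wy":0,"wz":-8,"x":0,"y":0,"z":0,"gripper":6},{"wx":0,"wy":0,"wz":-8,"x":0,"y":0,"z":0,"gripper":6},{"wx":0,"wy":0,"wz":-8,"x":0,"y":0,"z":0,"gripper":6},{"wx":0,"wy":0,"wz":-7.8,"x":0,"y":0,"z":0,"gripper":6},{"wx":0,"wy":0,"wz":0,"x":1.5,"y":-4.5,"z":0,"gripper":6},{"wx":0,"wy":0,"wz":0,"x":1.5,"y":-4.5,"z":0,"gripper":6},{"wx":0,"wy":0,"wz":0,"x":1.5,"y":-4.5,"z":0,"gripper":6}]'
python3 -m jog '[{"wx":0,"wy":0,"wz":0,"x":1.5,"y":-4.5,"z":0,"gripper":6},{"wx":0,"wy":0,"wz":0,"x":1.5,"y":-4.5,"z":0,"gripper":6},{"wx":0,"wy":0,"wz":0,"x":1.5,"y":-4.5,"z":0,"gripper":6},{"wx":0,"wy":0,"wz":0,"x":1.5,"y":-4.5,"z":0,"gripper":6},{"wx":0,"wy":0,"wz":0,"x":1.5,"y":-4,"z":0,"gripper":6},{"wx":0,"wy":0,"wz":0,"x":1.5,"y":-1,"z":0,"gripper":6},{"wx":0,"wy":0,"wz":0,"x":0,"y":0,"z":0,"gripper":6},{"wx":0,"wy":0,"wz":0,"x":0,"y":0,"z":0,"gripper":6},{"wx":0,"wy":0,"wz":0,"x":0,"y":0,"z":0,"gripper":6}]' || true
python3 - <<'E'
from fit import *
p=snap('s1');cv2.imwrite('pics/s1.png',p['img'][:,:,::-1]);print(tool()[0])
E
```

```text
t: 17.25
tcp_pos: [0.4077, -0.1328, 0.332]
tool_rot: [-0.0, 1.0, -0.001, 0.0]
contact_force: [0.8, -0.0, 0.3]
width: 0.0598
finger_force: 0.0
[ 0.40895275 -0.12588061  0.33190568]invalid input at $: expected 1 to 8 rows
```

```bash
python3 -m jog '[{"wx":0,"wy":0,"wz":0,"x":1.5,"y":-4.5,"z":0,"gripper":6},{"wx":0,"wy":0,"wz":0,"x":1.5,"y":-4.5,"z":0,"gripper":6},{"wx":0,"wy":0,"wz":0,"x":1.5,"y":-4.5,"z":0,"gripper":6},{"wx":0,"wy":0,"wz":0,"x":1.5,"y":-4.5,"z":0,"gripper":6},{"wx":0,"wy":0,"wz":0,"x":1.5,"y":-4,"z":0,"gripper":6},{"wx":0,"wy":0,"wz":0,"x":1.5,"y":-1,"z":0,"gripper":6},{"wx":0,"wy":0,"wz":0,"x":0,"y":0,"z":0,"gripper":6},{"wx":0,"wy":0,"wz":0,"x":0,"y":0,"z":0,"gripper":6}]'
python3 - <<'E'
from fit import *
p=snap('s2');cv2.imwrite('pics/s2.png',p['img'][:,:,::-1]);print(tool()[0])
E
python3 -m jog '[{"wx":0,"wy":0,"wz":0,"x":0,"y":-4.5,"z":0,"gripper":6},{"wx":0,"wy":0,"wz":0,"x":0,"y":-4.5,"z":0,"gripper":6},{"wx":0,"wy":0,"wz":0,"x":0,"y":-4.5,"z":0,"gripper":6},{"wx":0,"wy":0,"wz":0,"x":0,"y":-4.5,"z":0,"gripper":6},{"wx":0,"wy":0,"wz":0,"x":0,"y":0,"z":0,"gripper":6},{"wx":0,"wy":0,"wz":0,"x":0,"y":0,"z":0,"gripper":6}]'
python3 - <<'E'
from fit import *
np.set_printoptions(precision=4,suppress=True)
p=snap('s3');cv2.imwrite('pics/s3.png',p['img'][:,:,::-1]);print(tool()[0])
V=load('s1','s2','s3')
cv2.imwrite('pics/mont.png',cv2.resize(np.hstack([V[1]['img'],V[2]['img']])[:330,:,::-1],None,fx=.62,fy=.62))
for p in V:
  for q in('head_red_hole','head_blue_hole','head_yellow_hole','lever_red_grip','lever_blue_grip','lever_yellow_grip','pin_blue_handle','pin_yellow_handle'):
    if p['shot'] : print(q,[(round(a['p'],2),world(p,a['at']).round(3).tolist(),proj(p,world(p,a['at'])).round().tolist()[0]) for a in ctrl.recognise(p,q)[:1]])
E
```

```text
t: 18.1
tcp_pos: [0.4964, 0.0961, 0.3316]
tool_rot: [0.0, 1.0, 0.001, -0.001]
contact_force: [-0.6, -0.0, 0.1]
width: 0.0605
finger_force: 0.0
[0.49609469 0.09565362 0.33163267]
t: 18.75
tcp_pos: [0.4957, 0.2757, 0.3317]
tool_rot: [0.0, 1.0, 0.002, -0.0]
contact_force: [-0.7, -0.8, 0.2]
width: 0.06
finger_force: 0.0
[0.4958 0.2749 0.3318]
head_red_hole [(0.57, [0.475, 0.166, 0.052], [52.0, 139.0])]
head_blue_hole [(0.57, [0.475, -0.001, 0.055], [198.0, 138.0])]
head_yellow_hole [(0.7, [0.483, -0.179, 0.056], [358.0, 130.0])]
lever_red_grip [(0.58, [0.52, 0.168, 0.06], [36.0, 95.0])]
lever_blue_grip [(0.68, [0.53, 0.013, 0.06], [179.0, 85.0])]
lever_yellow_grip [(0.67, [0.533, -0.182, 0.062], [364.0, 80.0])]
pin_blue_handle [(0.88, [0.378, 0.275, 0.005], [14.0, 213.0])]
pin_yellow_handle []
head_red_hole [(0.92, [0.479, 0.173, 0.06], [251.0, 212.0])]
head_blue_hole [(0.94, [0.469, 0.015, 0.055], [385.0, 220.0])]
head_yellow_hole [(0.83, [0.47, -0.168, 0.056], [538.0, 220.0])]
lever_red_grip [(0.57, [0.532, 0.17, 0.058], [252.0, 167.0])]
lever_blue_grip [(0.64, [0.528, 0.012, 0.056], [391.0, 170.0])]
lever_yellow_grip [(0.57, [0.539, -0.174, 0.061], [558.0, 161.0])]
pin_blue_handle [(0.88, [0.387, 0.294, 0.071], [154.0, 288.0])]
pin_yellow_handle [(0.57, [0.519, 0.35, 0.075], [85.0, 179.0])]
head_red_hole [(0.67, [0.485, 0.186, 0.057], [393.0, 207.0])]
head_blue_hole [(0.65, [0.463, 0.025, 0.051], [523.0, 224.0])]
head_yellow_hole [(0.97, [0.449, -0.152, 0.009], [634.0, 226.0])]
lever_red_grip [(0.69, [0.537, 0.169, 0.062], [412.0, 162.0])]
lever_blue_grip [(0.95, [0.509, 0.021, 0.057], [537.0, 187.0])]
lever_yellow_grip [(0.51, [0.52, 0.357, 0.074], [242.0, 178.0])]
pin_blue_handle [(0.78, [0.39, 0.308, 0.072], [290.0, 286.0])]
pin_yellow_handle [(0.86, [0.52, 0.361, 0.075], [239.0, 178.0])]
```

View pics/mont.png

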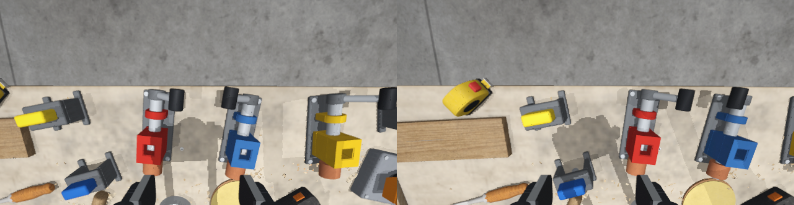

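The picture shows the red head (150,150), blue head (242,150) and yellow head (335,150) in the left half. The blue pin is at (90,180) and the yellow pin at (45,115); levers lean to either side. Next I extract the hole centres numerically.

```bash
cat > hole.py <<'E'
from fit import *
def hole(p,col,seed,z=.09,lo=80):
    """dark opening in the coloured top; returns world centre, yaw(mod 90), side lengths"""
    out=[]
    for vm in(90,110,130,150,170):
        m=cmask(p,col,proj(p,seed)[0],lo,vm).astype(np.uint8)
        cs,h=cv2.findContours(m,cv2.RETR_CCOMP,cv2.CHAIN_APPROX_NONE)
        if h is None: continue
        for c,hh in zip(cs,h[0]):
            if hh[3]>=0 and cv2.contourArea(c)>60:
                X=atz(p,c.reshape(-1,2),z)[:,:2]
                (cx,cy),(w,l),a=cv2.minAreaRect((X*1000).astype(np.float32))
                out.append((vm,round(cx/1000,4),round(cy/1000,4),round(w,1),round(l,1),round(a,1)))
    return out
E
python3 - <<'E'
from hole import *
V=dict(zip(['s1','s2','s3','a3'],load('s1','s2','s3','a3')))
for col,seed,ks in(('red',[.455,.18,.08],('s2','s3')),('blue',[.45,.015,.08],('s1','s2','s3')),('yellow',[.446,-.175,.08],('s1','s2','a3'))):
    for k in ks:
        print(col,k,*hole(V[k],col,seed),sep='\n  ')
E
```

```text
red
  s2
  (90, 0.4568, 0.1781, 14.4, 12.7, 86.8)
  (110, 0.4532, 0.1807, 19.5, 20.9, 81.9)
  (130, 0.4528, 0.1805, 21.0, 21.1, 86.0)
  (150, 0.4525, 0.1804, 23.2, 25.7, 81.0)
red
  s3
  (90, 0.4566, 0.1857, 13.2, 14.1, 82.8)
  (110, 0.4531, 0.1825, 20.4, 20.5, 83.7)
  (130, 0.4528, 0.1823, 20.9, 21.0, 83.7)
  (150, 0.4528, 0.1822, 21.1, 21.1, 84.1)
  (170, 0.4526, 0.1817, 24.4, 21.8, 83.6)
blue
  s1
  (90, 0.4446, 0.0072, 19.7, 20.1, 83.1)
  (110, 0.4446, 0.0072, 19.8, 20.3, 82.7)
  (130, 0.4439, 0.008, 21.1, 22.5, 80.4)
  (150, 0.4444, 0.0083, 23.2, 23.5, 79.2)
  (170, 0.4445, 0.0089, 24.3, 24.7, 80.7)
blue
  s2
  (90, 0.4454, 0.0092, 20.6, 19.9, 80.3)
  (110, 0.4452, 0.0091, 20.6, 20.6, 81.5)
  (130, 0.444, 0.0094, 21.0, 23.0, 81.0)
  (150, 0.4443, 0.0082, 23.5, 24.6, 81.9)
  (170, 0.4444, 0.0086, 24.6, 24.6, 82.7)
blue
  s3
  (90, 0.4448, 0.0096, 19.3, 20.2, 81.9)
  (110, 0.4437, 0.0084, 23.0, 23.1, 82.2)
  (130, 0.4442, 0.0083, 23.7, 24.5, 82.9)
  (150, 0.4441, 0.0083, 24.5, 24.6, 82.9)
  (170, 0.444, 0.0083, 25.7, 26.3, 83.9)
yellow
  s1
  (90, 0.4476, -0.1744, 17.4, 17.6, 6.6)
  (110, 0.4476, -0.1744, 17.3, 17.8, 6.9)
  (130, 0.4462, -0.1758, 20.4, 20.2, 6.6)
  (150, 0.4462, -0.1759, 20.5, 20.6, 5.6)
  (170, 0.4462, -0.1769, 20.9, 22.6, 5.5)
yellow
  s2
  (130, 0.446, -0.1752, 18.9, 20.1, 0.1)
  (150, 0.4465, -0.1749, 20.3, 20.3, 4.4)
  (170, 0.4466, -0.1765, 20.9, 23.6, 5.6)
yellow
  a3
  (90, 0.451, -0.1834, 13.1, 7.8, 6.3)
  (110, 0.451, -0.1834, 13.1, 7.8, 6.3)
  (130, 0.4469, -0.1777, 20.2, 20.2, 5.7)
  (150, 0.4468, -0.1777, 20.3, 20.2, 5.7)
  (170, 0.4456, -0.1776, 22.8, 20.7, 5.6)
```

Holes: red (0.453, 0.1815) yaw -6.3°, blue (0.4443, 0.0083) yaw -8°, yellow (0.4464, -0.176) yaw +5.7°. Heights and sizes are consistent. Next, the pins and lever grips.

Run:
```python
from hole import *; from togo import togo
np.set_printoptions(precision=4,suppress=True)
s1,s2,s3=load('s1','s2','s3')
for n,col,g in(('pin_blue','blue',[.375,.32,.092]),('pin_yellow','yellow',[.505,.37,.092])):
    for ks in([s2],[s3],[s2,s3]):
        ms=[cmask(p,col,proj(p,g)[0],100,60) for p in ks]
        if len(ks)==2: g=list(tri(ks,[cen(m) for m in ms]));print('tri',np.array(g))
        r=[fit(list(zip(ks,ms)),[.019,.049,.036],[*g[:2],.092,y],zfree=False) for y in(-.8,0,.8)]
        x,s=max(r,key=lambda a:a[1]);print(n,[int(m.sum()) for m in ms],x,s)
heads={'red':(.453,.1815,-.11),'blue':(.4443,.0083,-.14),'yellow':(.4464,-.176,.10)}
for n,(hx,hy,yw) in heads.items():
    best=[]
    for p in([s2,s3] if n=='red' else [s1,s2]):
        g=cv2.cvtColor(p['img'],cv2.COLOR_RGB2HSV)[...,2]
        sc=[]
        for a in np.arange(-.72,.73,.02):
            c=np.array([hx,hy,0])+Rn.from_euler('z',yw).apply([.095,-.075*np.sin(a),.042+.075*np.cos(a)])
            m=hull(p,corners([*c,yw],[.034,.022,.02]));big=hull(p,corners([*c,yw],[.05,.036,.02]))&~hull(p,corners([*c,yw],[.036,.026,.024]))
            sc.append((g[big].mean()-2*g[m].mean()));
        best.append(np.arange(-.72,.73,.02)[np.argmax(sc)])
    a=np.mean(best);print(n,'lever',best,(np.array([hx,hy,0])+Rn.from_euler('z',yw).apply([.095,-.075*np.sin(a),.042+.075*np.cos(a)])).round(4))
```

```text
pin_blue [1191] [0.3772 0.3155 0.0973 0.361 ] 0.8788774002954209
pin_blue [1167] [0.377  0.3158 0.0973 0.3545] 0.8625277161862528
tri [0.3768 0.3158 0.0933]
pin_blue [1191, 1167] [0.377  0.3158 0.1204 0.3529] 0.8672082211970795
pin_yellow [1336] [0.5109 0.3679 0.1164 0.1972] 0.9307692307692308
pin_yellow [1155] [0.511  0.3675 0.0978 0.2033] 0.9262229350441058
tri [0.5106 0.3689 0.0941]
pin_yellow [1336, 1155] [0.5111 0.3674 0.0959 0.2014] 0.9252867132867133
red lever [np.float64(0.6200000000000012), np.float64(0.5600000000000012)] [0.5428 0.1296 0.1043]
blue lever [np.float64(-0.6799999999999999), np.float64(-0.72)] [0.5451 0.0429 0.0994]
yellow lever [np.float64(0.7200000000000013), np.float64(0.7200000000000013)] [ 0.5459 -0.2157  0.0984]
```

```bash
python3 -m jog '[{"wx":0,"wy":0,"wz":-8,"x":0,"y":0,"z":0,"gripper":6},{"wx":0,"wy":0,"wz":-8,"x":0,"y":0,"z":0,"gripper":6},{"wx":0,"wy":0,"wz":-8,"x":0,"y":0,"z":0,"gripper":6},{"wx":0,"wy":0,"wz":-8,"x":0,"y":0,"z":0,"gripper":6},{"wx":0,"wy":0,"wz":-8,"x":0,"y":0,"z":0,"gripper":6},{"wx":0,"wy":0,"wz":-8,"x":0,"y":0,"z":0,"gripper":6},{"wx":0,"wy":0,"wz":-8,"x":0,"y":0,"z":0,"gripper":6},{"wx":0,"wy":0,"wz":-8,"x":0,"y":0,"z":0,"gripper":6}]'
python3 -m jog '[{"wx":0,"wy":0,"wz":-8,"x":0,"y":0,"z":0,"gripper":5},{"wx":0,"wy":0,"wz":-8,"x":0,"y":0,"z":0,"gripper":5},{"wx":0,"wy":0,"wz":-8,"x":0,"y":0,"z":0,"gripper":5},{"wx":0,"wy":0,"wz":-8,"x":0,"y":0,"z":0,"gripper":5},{"wx":0,"wy":0,"wz":-8,"x":0,"y":0,"z":0,"gripper":5},{"wx":0,"wy":0,"wz":-6,"x":0,"y":0,"z":0,"gripper":5},{"wx":0,"wy":0,"wz":0,"x":0,"y":0,"z":0,"gripper":5}]'
python3 -c "
from togo import *
togo(.377,.3158,.20,1.926)"
```

```text
t: 20.8
tcp_pos: [0.4961, 0.2763, 0.3319]
tool_rot: [-0.0, 0.846, 0.534, 0.0]
contact_force: [-0.5, 0.5, 1.3]
width: 0.06
finger_force: 0.0
t: 21.5
tcp_pos: [0.4961, 0.2764, 0.3319]
tool_rot: [-0.0, 0.572, 0.82, 0.0]
contact_force: [-0.7, -0.7, 0.6]
width: 0.05
finger_force: 0.0
to [0.377  0.3158 0.2    1.926 ] wz -0.1 shift cm [ 7.84 -9.79 13.19] tilt [ 0.    0.01 -0.  ] j6 0.03
```

```bash
python3 -m jog '[{"wx":0,"wy":0,"wz":0,"x":2,"y":-2.5,"z":3.3,"gripper":5},{"wx":0,"wy":0,"wz":0,"x":2,"y":-2.5,"z":3.3,"gripper":5},{"wx":0,"wy":0,"wz":0,"x":2,"y":-2.5,"z":3.3,"gripper":5},{"wx":0,"wy":0,"wz":0,"x":1.8,"y":-2.3,"z":3.3,"gripper":5},{"wx":0,"wy":0,"wz":0,"x":0,"y":0,"z":0,"gripper":5},{"wx":0,"wy":0,"wz":0,"x":0,"y":0,"z":0,"gripper":5},{"wx":0,"wy":0,"wz":0,"x":0,"y":0,"z":0,"gripper":5}]'
cat > pinfit.py <<'E'
from hole import *; from togo import togo
import sys
np.set_printoptions(precision=4,suppress=True)
col,x,y,yaw=sys.argv[1],*map(float,sys.argv[2:5])
p=snap('pf_'+col);m=cmask(p,col,proj(p,[x,y,.1])[0],100,60)
r,s=fit([(p,m)],[.019,.049,.036],[x,y,.092,yaw],zfree=False);print(m.sum(),r,s)
togo(r[0],r[1],.105,r[3]+np.pi/2)
E
python3 pinfit.py blue .377 .3158 .355
```

```text
t: 22.2
tcp_pos: [0.3791, 0.3165, 0.2011]
tool_rot: [0.001, 0.573, 0.82, 0.001]
contact_force: [0.3, 0.6, 0.8]
width: 0.0507
finger_force: 0.0
2410 [0.3764 0.3154 0.1097 0.2722] 0.9415457041977247
to [0.3764 0.3154 0.105  1.843 ] wz 4.5 shift cm [-0.02 -0.32  9.63] tilt [-0.21  0.05  0.  ] j6 0.20
```

```bash
python3 -m jog '[{"wx":0,"wy":0,"wz":4.5,"x":0,"y":-0.2,"z":0,"gripper":5},{"wx":0,"wy":0,"wz":0,"x":0,"y":0,"z":4,"gripper":5},{"wx":0,"wy":0,"wz":0,"x":0,"y":0,"z":4,"gripper":5},{"wx":0,"wy":0,"wz":0,"x":0,"y":0,"z":1.6,"gripper":5},{"wx":0,"wy":0,"wz":0,"x":0,"y":0,"z":0,"gripper":5},{"wx":0,"wy":0,"wz":0,"x":0,"y":0,"z":0,"gripper":1},{"wx":0,"wy":0,"wz":0,"x":0,"y":0,"z":0,"gripper":1},{"wx":0,"wy":0,"wz":0,"x":0,"y":0,"z":0,"gripper":1}]' 60
python3 -c "
from togo import *
print(ctrl.observe()['width'],ctrl.observe()['contact_force'])
togo(.377,.3158,.27,1.843)"
```

```text
t: 23.05
tcp_pos: [0.3765, 0.3157, 0.1053]
tool_rot: [0.001, 0.604, 0.797, 0.001]
contact_force: [1.2, -0.3, 2.5]
width: 0.0192
finger_force: 62.8
0.019167370652873793 [ 1.18524766 -0.30621095  2.53918712]
to [0.377  0.3158 0.27   1.843 ] wz 0.1 shift cm [  0.     0.05 -16.47] tilt [-0.17  0.05  0.  ] j6 0.28
```

```bash
python3 -m jog '[{"wx":0,"wy":0,"wz":0,"x":0,"y":0,"z":-4,"gripper":1},{"wx":0,"wy":0,"wz":0,"x":0,"y":0,"z":-4.5,"gripper":1},{"wx":0,"wy":0,"wz":0,"x":0,"y":0,"z":-4.5,"gripper":1},{"wx":0,"wy":0,"wz":0,"x":0,"y":0,"z":-4.5,"gripper":1},{"wx":0,"wy":0,"wz":8,"x":0,"y":0,"z":0,"gripper":1},{"wx":0,"wy":0,"wz":8,"x":0,"y":0,"z":0,"gripper":1},{"wx":0,"wy":0,"wz":7.7,"x":0,"y":0,"z":0,"gripper":1},{"wx":0,"wy":0,"wz":0,"x":0,"y":0,"z":0,"gripper":1}]'
python3 -c "
from togo import *
togo(.4443,.0083,.27,1.431)"
```

```text
t: 23.85
tcp_pos: [0.3752, 0.315, 0.2797]
tool_rot: [0.0, 0.755, 0.656, 0.001]
contact_force: [-0.5, 0.5, -1.8]
width: 0.0191
finger_force: 62.1
to [0.4443 0.0083 0.27   1.431 ] wz -0.1 shift cm [-29.41  11.12   0.97] tilt [-0.05  0.05  0.  ] j6 0.70
```

```bash
python3 -m jog '[{"wx":0,"wy":0,"wz":0,"x":-4.2,"y":1.6,"z":0,"gripper":1},{"wx":0,"wy":0,"wz":0,"x":-4.2,"y":1.6,"z":0,"gripper":1},{"wx":0,"wy":0,"wz":0,"x":-4.2,"y":1.6,"z":0,"gripper":1},{"wx":0,"wy":0,"wz":0,"x":-4.2,"y":1.6,"z":0,"gripper":1},{"wx":0,"wy":0,"wz":0,"x":-4.2,"y":1.6,"z":0,"gripper":1},{"wx":0,"wy":0,"wz":0,"x":-4.2,"y":1.6,"z":0,"gripper":1},{"wx":0,"wy":0,"wz":0,"x":-4.2,"y":1.5,"z":1,"gripper":1},{"wx":0,"wy":0,"wz":0,"x":0,"y":0,"z":0,"gripper":1}]'
python3 -m jog '[{"wx":0,"wy":0,"wz":0,"x":0,"y":0,"z":0,"gripper":1},{"wx":0,"wy":0,"wz":0,"x":0,"y":0,"z":0,"gripper":1}]'
python3 - <<'E'
from hole import *; from togo import togo
p=snap('f1');togo(.4443,.0083,.20,1.431)
print(*hole(p,'blue',[.4443,.0083,.09]),sep='\n')
E
```

```text
t: 24.65
tcp_pos: [0.4452, 0.0036, 0.2686]
tool_rot: [0.001, 0.755, 0.655, -0.001]
contact_force: [0.5, 0.7, -2.2]
width: 0.0191
finger_force: 61.9
t: 24.85
tcp_pos: [0.4439, 0.0092, 0.269]
tool_rot: [-0.0, 0.754, 0.657, 0.0]
contact_force: [0.1, 0.5, -1.7]
width: 0.0192
finger_force: 61.9
to [0.4443 0.0083 0.2    1.431 ] wz 0.1 shift cm [-0.11  0.05  6.9 ] tilt [ 0.01  0.03 -0.  ] j6 0.00
```

```bash
python3 -m jog '[{"wx":0,"wy":0,"wz":0,"x":-0.1,"y":0,"z":3.5,"gripper":1},{"wx":0,"wy":0,"wz":0,"x":0,"y":0,"z":3.5,"gripper":1},{"wx":0,"wy":0,"wz":0,"x":0,"y":0,"z":0,"gripper":1},{"wx":0,"wy":0,"wz":0,"x":0,"y":0,"z":0,"gripper":1}]'
python3 -m jog '[{"wx":0,"wy":0,"wz":0,"x":0,"y":0,"z":0.5,"gripper":1},{"wx":0,"wy":0,"wz":0,"x":0,"y":0,"z":0.4,"gripper":1},{"wx":0,"wy":0,"wz":0,"x":0,"y":0,"z":0,"gripper":1}]'
python3 -c "
from togo import *
togo(.4443,.0083,.163,1.431)"
```

```text
t: 25.3
tcp_pos: [0.4437, 0.0085, 0.1992]
tool_rot: [-0.001, 0.754, 0.657, -0.0]
contact_force: [-0.2, 0.1, -1.4]
width: 0.0192
finger_force: 61.9
t: 25.6
tcp_pos: [0.4445, 0.0076, 0.1903]
tool_rot: [0.0, 0.755, 0.656, 0.0]
contact_force: [-1.2, 0.8, -2.6]
width: 0.0192
finger_force: 61.9
to [0.4443 0.0083 0.163  1.431 ] wz 0.0 shift cm [ 0.07 -0.03  2.73] tilt [-0.06  0.01  0.  ] j6 0.00
```

```bash
python3 -m jog '[{"wx":0,"wy":0,"wz":0,"x":0,"y":0,"z":0.5,"gripper":1},{"wx":0,"wy":0,"wz":0,"x":0,"y":0,"z":0.5,"gripper":1},{"wx":0,"wy":0,"wz":0,"x":0,"y":0,"z":0,"gripper":1}]'
python3 -m jog '[{"wx":0,"wy":0,"wz":0,"x":0,"y":0,"z":0.5,"gripper":1},{"wx":0,"wy":0,"wz":0,"x":0,"y":0,"z":0.5,"gripper":1},{"wx":0,"wy":0,"wz":0,"x":0,"y":0,"z":0,"gripper":1}]'
```

```text
t: 25.9
tcp_pos: [0.4436, 0.0075, 0.1792]
tool_rot: [-0.001, 0.755, 0.656, -0.0]
contact_force: [0.2, -0.6, -1.5]
width: 0.019
finger_force: 61.8
t: 26.2
tcp_pos: [0.4436, 0.0075, 0.1691]
tool_rot: [-0.001, 0.755, 0.656, -0.0]
contact_force: [0.8, -0.9, -2.5]
width: 0.0189
finger_force: 61.8
```

```bash
python3 -m jog '[{"wx":0,"wy":0,"wz":0,"x":0,"y":0,"z":0.5,"gripper":1},{"wx":0,"wy":0,"wz":0,"x":0,"y":0,"z":0,"gripper":1},{"wx":0,"wy":0,"wz":0,"x":0,"y":0,"z":0,"gripper":4},{"wx":0,"wy":0,"wz":0,"x":0,"y":0,"z":0,"gripper":5},{"wx":0,"wy":0,"wz":0,"x":0,"y":0,"z":0,"gripper":5},{"wx":0,"wy":0,"wz":0,"x":0,"y":0,"z":-4,"gripper":5},{"wx":0,"wy":0,"wz":0,"x":0,"y":0,"z":-5,"gripper":5},{"wx":0,"wy":0,"wz":0,"x":0,"y":0,"z":-3,"gripper":5}]'
python3 -m jog '[{"wx":0,"wy":0,"wz":8,"x":0,"y":0,"z":0,"gripper":5},{"wx":0,"wy":0,"wz":8,"x":0,"y":0,"z":0,"gripper":5},{"wx":0,"wy":0,"wz":8,"x":0,"y":0,"z":0,"gripper":5},{"wx":0,"wy":0,"wz":8,"x":0,"y":0,"z":0,"gripper":5},{"wx":0,"wy":0,"wz":8,"x":0,"y":0,"z":0,"gripper":5},{"wx":0,"wy":0,"wz":8,"x":0,"y":0,"z":0,"gripper":5},{"wx":0,"wy":0,"wz":8,"x":0,"y":0,"z":0,"gripper":5}]'
python3 -m jog '[{"wx":0,"wy":0,"wz":8,"x":0,"y":0,"z":0,"gripper":5},{"wx":0,"wy":0,"wz":8,"x":0,"y":0,"z":0,"gripper":5},{"wx":0,"wy":0,"wz":8,"x":0,"y":0,"z":0,"gripper":5},{"wx":0,"wy":0,"wz":8,"x":0,"y":0,"z":0,"gripper":5},{"wx":0,"wy":0,"wz":2,"x":0,"y":0,"z":0,"gripper":5},{"wx":0,"wy":0,"wz":0,"x":0,"y":0,"z":0,"gripper":5}]'
cat > lever.py <<'E'
from hole import *; from togo import togo
import sys
np.set_printoptions(precision=4,suppress=True)
H={'red':(.453,.1815,-.11),'blue':(.4443,.0083,-.14),'yellow':(.4464,-.176,.10)}
def grip(n,a):
    hx,hy,yw=H[n];return np.array([hx,hy,0])+Rn.from_euler('z',yw).apply([.095,-.075*np.sin(a),.042+.075*np.cos(a)])
def lever(p,n):
    hsv=cv2.cvtColor(p['img'],cv2.COLOR_RGB2HSV);dark=(hsv[...,2]<60)
    A=np.arange(-.72,.721,.02);sc=[]
    for a in A:
        c=grip(n,a);h=hull(p,corners([*c,H[n][2]],[.034,.022,.022]));o=hull(p,corners([*c,H[n][2]],[.046,.036,.022]))&~h
        sc.append(dark[h].mean()-dark[o].mean())
    i=int(np.argmax(sc));return A[i],sc[i]
if __name__=='__main__':
    n=sys.argv[1];p=snap('lv_'+n);cv2.imwrite(f'pics/lv_{n}.png',p['img'][:,:,::-1])
    a,s=lever(p,n);c=grip(n,a);print('lever',n,a,s,c,'px',proj(p,c));togo(c[0],c[1],c[2]+.012,H[n][2])
    g=[*H[n][:2],.15];m=cmask(p,n,proj(p,g)[0],100,60)
    for z in(.150,.12):
        r,s=fit([(p,m)],[.019,.049,.036],[H[n][0],H[n][1],z,H[n][2]],zfree=False);print('pin handle if z',z,r[[0,1,3]],s)
E
python3 lever.py blue
```

```text
t: 27.0
tcp_pos: [0.4453, 0.0073, 0.2883]
tool_rot: [0.001, 0.755, 0.656, 0.001]
contact_force: [0.2, -0.4, 0.1]
width: 0.0498
finger_force: 0.0
t: 27.7
tcp_pos: [0.4442, 0.0075, 0.2851]
tool_rot: [0.0, 0.975, 0.222, 0.0]
contact_force: [-0.5, -0.2, 0.3]
width: 0.0501
finger_force: 0.0
t: 28.3
tcp_pos: [0.4442, 0.0075, 0.2851]
tool_rot: [-0.0, 0.998, -0.07, 0.0]
contact_force: [-0.2, -0.5, -0.2]
width: 0.05
finger_force: 0.0
lever blue -0.72 0.6846100759144237 [0.5453 0.044  0.0984] px [[257.0612 105.4675]]
to [ 0.5453  0.044   0.1104 -0.14  ] wz 0.1 shift cm [ 9.5  -5.03 17.47] tilt [ 0.01  0.02 -0.  ] j6 1.57
pin handle if z 0.15 [ 0.4473  0.0162 -0.1412] 0.9175257731958762
pin handle if z 0.12 [ 0.4392  0.0176 -0.1533] 0.8867843306069737
```

```bash
cat > tripin.py <<'E'
from lever import *
n=sys.argv[1];x,y,z=H[n][0],H[n][1],float(sys.argv[2])
P=[ctrl.capture(k) for k in('scene','side','wrist')];uv=[]
for p in P:
    ms=ctrl.masks_of(p,f'pin_{n}_handle');b=[(m['p'],cen(m['mask'])) for m in ms]
    m=cmask(p,n,proj(p,[x,y,z])[0],100,50);uv.append(cen(m));print('pred',proj(p,[x,y,z])[0].round(),'colour',np.round(uv[-1],1),m.sum(),[(round(q,2),np.round(c,1)) for q,c in b[:2]])
for ii in((0,1,2),(0,2),(1,2)): print(ii,tri([P[i] for i in ii],[uv[i] for i in ii]))
E
python3 tripin.py blue .15
```

```text
pred [312. 223.] colour [310.  224.3] 342 [(0.75, array([258.2, 298.8])), (0.65, array([309.6, 238.6]))]
pred [316. 236.] colour [313.6 237.9] 292 [(0.65, array([313.9, 254.3])), (0.21, array([186.9, 332.1]))]
pred [316. 231.] colour [305.2 229.8] 2321 [(0.56, array([311.9, 215.9]))]
(0, 1, 2) [0.4462 0.0159 0.1487]
(0, 2) [0.4461 0.0159 0.15  ]
(1, 2) [0.4462 0.0165 0.148 ]
```

The blue pin stands on the spindle, leaning a little within the hole play: handle at z = 0.149 where 0.150 is expected. Now to straddle its lever.

```bash
python3 -m jog '[{"wx":0,"wy":0,"wz":0,"x":3,"y":-1.7,"z":2,"gripper":4.2},{"wx":0,"wy":0,"wz":0,"x":3,"y":-1.7,"z":3,"gripper":4.2},{"wx":0,"wy":0,"wz":0,"x":3.5,"y":-1.6,"z":3,"gripper":4.2},{"wx":0,"wy":0,"wz":0,"x":0,"y":0,"z":3,"gripper":4.2},{"wx":0,"wy":0,"wz":0,"x":0,"y":0,"z":0,"gripper":4.2},{"wx":0,"wy":0,"wz":0,"x":0,"y":0,"z":0,"gripper":4.2},{"wx":0,"wy":0,"wz":0,"x":0,"y":0,"z":0,"gripper":4.2}]'
python3 lever.py blue
```

```text
t: 29.35
tcp_pos: [0.5455, 0.0436, 0.1764]
tool_rot: [-0.0, 0.998, -0.07, 0.001]
contact_force: [0.0, 0.3, 0.6]
width: 0.0419
finger_force: 0.0
lever blue -0.7 0.892679428555199 [0.5451 0.0429 0.0994] px [[318.124  258.5687]]
to [ 0.5451  0.0429  0.1114 -0.14  ] wz -0.0 shift cm [-0.05  0.07  6.54] tilt [ 0.02  0.16 -0.  ] j6 1.66
pin handle if z 0.15 [ 0.4443  0.0083 -0.54  ] 0.0
pin handle if z 0.12 [ 0.4953  0.0278 -1.5356] 0.4264593423400459
```

```bash
python3 -m jog '[{"wx":0,"wy":0,"wz":0,"x":0,"y":0,"z":3.5,"gripper":4.2},{"wx":0,"wy":0,"wz":0,"x":0,"y":0,"z":2.6,"gripper":4.2},{"wx":0,"wy":0,"wz":0,"x":0,"y":0,"z":0,"gripper":3.2},{"wx":0,"wy":0,"wz":0,"x":0,"y":0,"z":0,"gripper":3.2}]'
python3 -m jog '[{"wx":0,"wy":0,"wz":0,"x":0,"y":0.4,"z":0,"gripper":3.2},{"wx":0,"wy":0,"wz":0,"x":0,"y":0.4,"z":0,"gripper":3.2},{"wx":0,"wy":0,"wz":0,"x":0,"y":0.4,"z":0,"gripper":3.2},{"wx":0,"wy":0,"wz":0,"x":0,"y":0.4,"z":0,"gripper":3.2},{"wx":0,"wy":0,"wz":0,"x":0,"y":0.4,"z":0,"gripper":3.2},{"wx":0,"wy":0,"wz":0,"x":0,"y":0.4,"z":0,"gripper":3.2}]'
python3 -m jog '[{"wx":0,"wy":0,"wz":0,"x":0,"y":0.2,"z":0,"gripper":3.2},{"wx":0,"wy":0,"wz":0,"x":0,"y":0.2,"z":0,"gripper":3.2},{"wx":0,"wy":0,"wz":0,"x":0,"y":0.2,"z":0,"gripper":3.2},{"wx":0,"wy":0,"wz":0,"x":0,"y":0.2,"z":0,"gripper":3.2}]'
```

```text
t: 29.8
tcp_pos: [0.5454, 0.0436, 0.1151]
tool_rot: [-0.0, 0.998, -0.07, 0.0]
contact_force: [0.4, 0.1, -0.8]
width: 0.0323
finger_force: 0.0
t: 30.4
tcp_pos: [0.5442, 0.0209, 0.1165]
tool_rot: [-0.001, 0.998, -0.07, 0.003]
contact_force: [1.3, 5.4, 4.9]
width: 0.0322
finger_force: 2.8
t: 30.8
tcp_pos: [0.5412, 0.0119, 0.1145]
tool_rot: [-0.0, 0.998, -0.07, 0.001]
contact_force: [0.9, 4.7, 3.3]
width: 0.0323
finger_force: 2.0
```

```bash
for i in 1; do python3 -m jog '[{"wx":0,"wy":0,"wz":0,"x":0,"y":0.2,"z":0,"gripper":3.2},{"wx":0,"wy":0,"wz":0,"x":0,"y":0.2,"z":0,"gripper":3.2},{"wx":0,"wy":0,"wz":0,"x":0,"y":0.2,"z":0,"gripper":3.2},{"wx":0,"wy":0,"wz":0,"x":0,"y":0.2,"z":0,"gripper":3.2}]'; done
python3 -m jog '[{"wx":0,"wy":0,"wz":0,"x":0,"y":0.2,"z":0,"gripper":3.2},{"wx":0,"wy":0,"wz":0,"x":0,"y":0.2,"z":0,"gripper":3.2},{"wx":0,"wy":0,"wz":0,"x":0,"y":0.2,"z":0,"gripper":3.2},{"wx":0,"wy":0,"wz":0,"x":0,"y":0.2,"z":0,"gripper":3.2}]'
```

```text
t: 31.2
tcp_pos: [0.5392, 0.0039, 0.1137]
tool_rot: [-0.0, 0.998, -0.07, -0.0]
contact_force: [0.4, 3.3, 3.0]
width: 0.0325
finger_force: 1.7
t: 31.6
tcp_pos: [0.5383, -0.004, 0.1138]
tool_rot: [-0.0, 0.998, -0.07, -0.0]
contact_force: [0.5, 3.3, 1.9]
width: 0.032
finger_force: 1.5
```

```bash
python3 -m jog '[{"wx":0,"wy":0,"wz":0,"x":0,"y":0.2,"z":0,"gripper":3.2},{"wx":0,"wy":0,"wz":0,"x":0,"y":0.2,"z":0,"gripper":3.2},{"wx":0,"wy":0,"wz":0,"x":0,"y":0.2,"z":0,"gripper":3.2},{"wx":0,"wy":0,"wz":0,"x":0,"y":0.2,"z":0,"gripper":3.2}]'
python3 -m jog '[{"wx":0,"wy":0,"wz":0,"x":0,"y":0.2,"z":0,"gripper":3.2},{"wx":0,"wy":0,"wz":0,"x":0,"y":0.2,"z":0,"gripper":3.2},{"wx":0,"wy":0,"wz":0,"x":0,"y":0.2,"z":0,"gripper":3.2},{"wx":0,"wy":0,"wz":0,"x":0,"y":0.2,"z":0,"gripper":3.2}]'
python3 tripin.py blue .12
```

```text
t: 32.0
tcp_pos: [0.5373, -0.0119, 0.1139]
tool_rot: [-0.0, 0.998, -0.07, -0.0]
contact_force: [-0.1, 3.5, 1.8]
width: 0.032
finger_force: 1.5
t: 32.4
tcp_pos: [0.5363, -0.0195, 0.1139]
tool_rot: [-0.0, 0.998, -0.07, 0.0]
contact_force: [0.6, 5.7, 3.0]
width: 0.0321
finger_force: 2.9
pred [312. 233.] colour [312.6 232.3] 325 [(0.74, array([307.1, 249.5])), (0.63, array([309.9, 246.7]))]
pred [316. 248.] colour [316.2 248.1] 284 [(0.9, array([313.4, 264. ]))]
pred [284. 518.] colour [293.4 386.6] 888 [(0.69, array([345.8, 365.2]))]
(0, 1, 2) [ 0.4705 -0.0141  0.0951]
(0, 2) [ 0.4721 -0.0109  0.0856]
(1, 2) [ 0.4778 -0.0126  0.0977]
```

The scene and side views both put the blue handle within a pixel of the home height, so the pin has dropped. Back off, lift, and turn for the yellow pin.

```bash
python3 -m jog '[{"wx":0,"wy":0,"wz":0,"x":0,"y":-0.5,"z":0,"gripper":4},{"wx":0,"wy":0,"wz":0,"x":0,"y":0,"z":0,"gripper":4},{"wx":0,"wy":0,"wz":0,"x":0,"y":0,"z":-4,"gripper":4},{"wx":0,"wy":0,"wz":0,"x":0,"y":0,"z":-5,"gripper":5},{"wx":0,"wy":0,"wz":-8,"x":0,"y":0,"z":-5,"gripper":5},{"wx":0,"wy":0,"wz":-8,"x":0,"y":0,"z":0,"gripper":5},{"wx":0,"wy":0,"wz":-8,"x":0,"y":0,"z":0,"gripper":5},{"wx":0,"wy":0,"wz":-8,"x":0,"y":0,"z":0,"gripper":5}]'
python3 -m jog '[{"wx":0,"wy":0,"wz":-8,"x":0,"y":0,"z":0,"gripper":5},{"wx":0,"wy":0,"wz":-8,"x":0,"y":0,"z":0,"gripper":5},{"wx":0,"wy":0,"wz":-8,"x":0,"y":0,"z":0,"gripper":5},{"wx":0,"wy":0,"wz":-8,"x":0,"y":0,"z":0,"gripper":5},{"wx":0,"wy":0,"wz":-8,"x":0,"y":0,"z":0,"gripper":5},{"wx":0,"wy":0,"wz":-8,"x":0,"y":0,"z":0,"gripper":5},{"wx":0,"wy":0,"wz":-8,"x":0,"y":0,"z":0,"gripper":5},{"wx":0,"wy":0,"wz":-8,"x":0,"y":0,"z":0,"gripper":5}]'
python3 -m jog '[{"wx":0,"wy":0,"wz":-8,"x":0,"y":0,"z":0,"gripper":5},{"wx":0,"wy":0,"wz":-5.4,"x":0,"y":0,"z":0,"gripper":5},{"wx":0,"wy":0,"wz":0,"x":0,"y":0,"z":0,"gripper":5}]'
python3 -c "
from togo import *
togo(.511,.3675,.20,1.772)"
```

```text
t: 33.5
tcp_pos: [0.5369, -0.015, 0.2543]
tool_rot: [0.0, 0.978, 0.211, 0.0]
contact_force: [-0.2, -0.8, 0.8]
width: 0.0502
finger_force: 0.0
t: 34.3
tcp_pos: [0.5366, -0.015, 0.2535]
tool_rot: [-0.0, 0.717, 0.697, -0.001]
contact_force: [0.3, 0.0, 0.3]
width: 0.0497
finger_force: 0.0
t: 34.6
tcp_pos: [0.5367, -0.0149, 0.2535]
tool_rot: [-0.0, 0.633, 0.774, -0.0]
contact_force: [0.4, 0.2, -0.0]
width: 0.0499
finger_force: 0.0
to [0.511  0.3675 0.2    1.772 ] wz -0.1 shift cm [37.99  5.13  5.35] tilt [ 0.05 -0.02  0.  ] j6 -0.36
```

```bash
python3 -m jog '[{"wx":0,"wy":0,"wz":0,"x":4.7,"y":0.6,"z":0,"gripper":5},{"wx":0,"wy":0,"wz":0,"x":4.7,"y":0.6,"z":0,"gripper":5},{"wx":0,"wy":0,"wz":0,"x":4.7,"y":0.6,"z":0,"gripper":5},{"wx":0,"wy":0,"wz":0,"x":4.7,"y":0.6,"z":0,"gripper":5},{"wx":0,"wy":0,"wz":0,"x":4.7,"y":0.6,"z":0,"gripper":5},{"wx":0,"wy":0,"wz":0,"x":4.7,"y":0.6,"z":0,"gripper":5},{"wx":0,"wy":0,"wz":0,"x":4.7,"y":0.6,"z":1,"gripper":5},{"wx":0,"wy":0,"wz":0,"x":4.5,"y":0.6,"z":2,"gripper":5}]'
python3 -m jog '[{"wx":0,"wy":0,"wz":0,"x":0.6,"y":0.3,"z":2.3,"gripper":5},{"wx":0,"wy":0,"wz":0,"x":0,"y":0,"z":0,"gripper":5},{"wx":0,"wy":0,"wz":0,"x":0,"y":0,"z":0,"gripper":5},{"wx":0,"wy":0,"wz":0,"x":0,"y":0,"z":0,"gripper":5}]'
python3 pinfit.py yellow .511 .3675 .2
```

```text
t: 35.4
tcp_pos: [0.5109, 0.364, 0.2251]
tool_rot: [0.001, 0.634, 0.773, 0.002]
contact_force: [1.7, -0.2, -0.2]
width: 0.0501
finger_force: 0.0
t: 35.8
tcp_pos: [0.5126, 0.367, 0.202]
tool_rot: [0.0, 0.634, 0.773, 0.0]
contact_force: [-0.2, 0.2, 0.3]
width: 0.0504
finger_force: 0.0
2436 [0.5106 0.3683 0.0947 0.1878] 0.9488792764451436
to [0.5106 0.3683 0.105  1.7586] wz 0.5 shift cm [ 0.17 -0.2   9.73] tilt [-0.1   0.02  0.  ] j6 0.32
```

```bash
python3 -m jog '[{"wx":0,"wy":0,"wz":0.6,"x":0.15,"y":-0.2,"z":0,"gripper":5},{"wx":0,"wy":0,"wz":0,"x":0,"y":0,"z":4,"gripper":5},{"wx":0,"wy":0,"wz":0,"x":0,"y":0,"z":4,"gripper":5},{"wx":0,"wy":0,"wz":0,"x":0,"y":0,"z":1.7,"gripper":5},{"wx":0,"wy":0,"wz":0,"x":0,"y":0,"z":0,"gripper":5},{"wx":0,"wy":0,"wz":0,"x":0,"y":0,"z":0,"gripper":1},{"wx":0,"wy":0,"wz":0,"x":0,"y":0,"z":0,"gripper":1},{"wx":0,"wy":0,"wz":0,"x":0,"y":0,"z":0,"gripper":1}]' 60
python3 -m jog '[{"wx":0,"wy":0,"wz":0,"x":0,"y":0,"z":-4,"gripper":1},{"wx":0,"wy":0,"wz":0,"x":0,"y":0,"z":-4.5,"gripper":1},{"wx":0,"wy":0,"wz":0,"x":0,"y":0,"z":-4.5,"gripper":1},{"wx":0,"wy":0,"wz":0,"x":0,"y":0,"z":-4.5,"gripper":1},{"wx":0,"wy":0,"wz":0,"x":0,"y":0,"z":-2,"gripper":1},{"wx":0,"wy":0,"wz":0,"x":0,"y":0,"z":0,"gripper":1},{"wx":0,"wy":0,"wz":0,"x":0,"y":0,"z":0,"gripper":1}]'
python3 -c "
from togo import *
togo(.4464,-.176,.28,1.671)"
```

```text
t: 36.65
tcp_pos: [0.5107, 0.3695, 0.1057]
tool_rot: [0.0, 0.638, 0.77, 0.001]
contact_force: [-0.8, -0.4, 1.8]
width: 0.0189
finger_force: 62.9
t: 37.35
tcp_pos: [0.5092, 0.3687, 0.2987]
tool_rot: [-0.0, 0.638, 0.77, 0.0]
contact_force: [-0.1, 0.3, -3.3]
width: 0.0194
finger_force: 62.0
to [ 0.4464 -0.176   0.28    1.671 ] wz 5.0 shift cm [-53.57 -11.7    1.87] tilt [-0.01  0.01  0.  ] j6 0.33
```

```bash
python3 -m jog '[{"wx":0,"wy":0,"wz":5,"x":0,"y":0,"z":0,"gripper":1},{"wx":0,"wy":0,"wz":0,"x":-4.4,"y":-1,"z":0,"gripper":1},{"wx":0,"wy":0,"wz":0,"x":-4.4,"y":-1,"z":0,"gripper":1},{"wx":0,"wy":0,"wz":0,"x":-4.4,"y":-1,"z":0,"gripper":1},{"wx":0,"wy":0,"wz":0,"x":-4.4,"y":-1,"z":0,"gripper":1},{"wx":0,"wy":0,"wz":0,"x":-4.4,"y":-1,"z":0,"gripper":1},{"wx":0,"wy":0,"wz":0,"x":-4.4,"y":-1,"z":0,"gripper":1},{"wx":0,"wy":0,"wz":0,"x":-4.4,"y":-1,"z":0,"gripper":1}]'
python3 -m jog '[{"wx":0,"wy":0,"wz":0,"x":-4.4,"y":-1,"z":0,"gripper":1},{"wx":0,"wy":0,"wz":0,"x":-4.4,"y":-1,"z":0,"gripper":1},{"wx":0,"wy":0,"wz":0,"x":-4.4,"y":-1,"z":0,"gripper":1},{"wx":0,"wy":0,"wz":0,"x":-4.4,"y":-1,"z":0,"gripper":1},{"wx":0,"wy":0,"wz":0,"x":-4.4,"y":-0.7,"z":0,"gripper":1},{"wx":0,"wy":0,"wz":0,"x":0,"y":0,"z":0,"gripper":1},{"wx":0,"wy":0,"wz":0,"x":0,"y":0,"z":0,"gripper":1},{"wx":0,"wy":0,"wz":0,"x":0,"y":0,"z":0,"gripper":1}]'
python3 -c "
from togo import *
togo(.4464,-.175,.195,1.671)"
```

```text
t: 38.15
tcp_pos: [0.4689, 0.0539, 0.2965]
tool_rot: [-0.002, 0.67, 0.742, -0.001]
contact_force: [1.2, -0.9, -2.3]
width: 0.019
finger_force: 62.0
t: 38.95
tcp_pos: [0.4455, -0.1668, 0.2973]
tool_rot: [-0.002, 0.67, 0.742, -0.0]
contact_force: [-0.0, 0.7, -2.8]
width: 0.0193
finger_force: 62.0
to [ 0.4464 -0.175   0.195   1.671 ] wz 0.1 shift cm [-8.200e-01  1.000e-02  1.023e+01] tilt [ 0.15  0.15 -0.  ] j6 -0.61
```

```bash
python3 -m jog '[{"wx":0,"wy":0,"wz":0,"x":-0.8,"y":0,"z":4,"gripper":1},{"wx":0,"wy":0,"wz":0,"x":0,"y":0,"z":4,"gripper":1},{"wx":0,"wy":0,"wz":0,"x":0,"y":0,"z":1.7,"gripper":1},{"wx":0,"wy":0,"wz":0,"x":0,"y":0,"z":0,"gripper":1},{"wx":0,"wy":0,"wz":0,"x":0,"y":0,"z":0,"gripper":1},{"wx":0,"wy":0,"wz":0,"x":0,"y":0,"z":0,"gripper":1}]'
python3 -c "
from togo import *
togo(.4464,-.175,.190,1.671)"
```

```text
t: 39.55
tcp_pos: [0.4484, -0.1759, 0.2031]
tool_rot: [0.001, 0.67, 0.742, 0.0]
contact_force: [-0.4, -0.3, -2.8]
width: 0.019
finger_force: 61.9
to [ 0.4464 -0.175   0.19    1.671 ] wz 0.1 shift cm [ 0.11 -0.19  1.31] tilt [-0.12 -0.08 -0.  ] j6 -0.62
```

```bash
python3 -m jog '[{"wx":0,"wy":0,"wz":0,"x":0.1,"y":-0.2,"z":0,"gripper":1},{"wx":0,"wy":0,"wz":0,"x":0,"y":0,"z":0.7,"gripper":1},{"wx":0,"wy":0,"wz":0,"x":0,"y":0,"z":0.6,"gripper":1},{"wx":0,"wy":0,"wz":0,"x":0,"y":0,"z":0,"gripper":1}]'
python3 -m jog '[{"wx":0,"wy":0,"wz":0,"x":0,"y":0,"z":0.4,"gripper":1},{"wx":0,"wy":0,"wz":0,"x":0,"y":0,"z":0.4,"gripper":1},{"wx":0,"wy":0,"wz":0,"x":0,"y":0,"z":0,"gripper":1}]'
```

```text
t: 39.95
tcp_pos: [0.4445, -0.175, 0.188]
tool_rot: [-0.001, 0.671, 0.742, -0.0]
contact_force: [-0.6, -0.4, -2.6]
width: 0.0191
finger_force: 61.9
t: 40.25
tcp_pos: [0.4448, -0.1751, 0.1802]
tool_rot: [-0.001, 0.671, 0.742, -0.0]
contact_force: [-0.3, 0.7, -3.0]
width: 0.0193
finger_force: 61.9
```

```bash
python3 -m jog '[{"wx":0,"wy":0,"wz":0,"x":0,"y":0.1,"z":0.4,"gripper":1},{"wx":0,"wy":0,"wz":0,"x":0,"y":0,"z":0.6,"gripper":1},{"wx":0,"wy":0,"wz":0,"x":0,"y":0,"z":0.5,"gripper":1},{"wx":0,"wy":0,"wz":0,"x":0,"y":0,"z":0,"gripper":1}]'
python3 -m jog '[{"wx":0,"wy":0,"wz":0,"x":0,"y":0,"z":0,"gripper":4},{"wx":0,"wy":0,"wz":0,"x":0,"y":0,"z":0,"gripper":5},{"wx":0,"wy":0,"wz":0,"x":0,"y":0,"z":0,"gripper":5},{"wx":0,"wy":0,"wz":0,"x":0,"y":0,"z":-4,"gripper":5},{"wx":0,"wy":0,"wz":0,"x":0,"y":0,"z":-5,"gripper":5},{"wx":0,"wy":0,"wz":8,"x":0,"y":0,"z":-3,"gripper":5},{"wx":0,"wy":0,"wz":8,"x":0,"y":0,"z":0,"gripper":5},{"wx":0,"wy":0,"wz":8,"x":0,"y":0,"z":0,"gripper":5}]'
python3 -m jog '[{"wx":0,"wy":0,"wz":8,"x":0,"y":0,"z":0,"gripper":4.2},{"wx":0,"wy":0,"wz":8,"x":0,"y":0,"z":0,"gripper":4.2},{"wx":0,"wy":0,"wz":8,"x":0,"y":0,"z":0,"gripper":4.2},{"wx":0,"wy":0,"wz":8,"x":0,"y":0,"z":0,"gripper":4.2},{"wx":0,"wy":0,"wz":8,"x":0,"y":0,"z":0,"gripper":4.2},{"wx":0,"wy":0,"wz":8,"x":0,"y":0,"z":0,"gripper":4.2},{"wx":0,"wy":0,"wz":8,"x":0,"y":0,"z":0,"gripper":4.2},{"wx":0,"wy":0,"wz":8,"x":0,"y":0,"z":0,"gripper":4.2}]'
python3 -m jog '[{"wx":0,"wy":0,"wz":2,"x":0,"y":0,"z":0,"gripper":4.2},{"wx":0,"wy":0,"wz":0,"x":0,"y":0,"z":0,"gripper":4.2},{"wx":0,"wy":0,"wz":0,"x":0,"y":0,"z":0,"gripper":4.2}]'
python3 lever.py yellow
```

```text
t: 40.65
tcp_pos: [0.4458, -0.1749, 0.165]
tool_rot: [-0.001, 0.671, 0.742, -0.0]
contact_force: [0.5, 0.2, -2.3]
width: 0.0189
finger_force: 61.9
t: 41.45
tcp_pos: [0.4471, -0.1757, 0.2878]
tool_rot: [0.002, 0.812, 0.584, 0.001]
contact_force: [-1.1, -0.2, -1.1]
width: 0.0501
finger_force: 0.0
t: 42.25
tcp_pos: [0.4463, -0.1752, 0.2862]
tool_rot: [0.0, 0.998, 0.065, 0.0]
contact_force: [-0.2, 0.7, -0.0]
width: 0.0421
finger_force: 0.0
t: 42.55
tcp_pos: [0.4463, -0.1752, 0.2861]
tool_rot: [0.0, 0.999, 0.051, 0.0]
contact_force: [-0.2, -1.4, 0.7]
width: 0.042
finger_force: 0.0
lever yellow 0.7200000000000013 0.6752433936022253 [ 0.5459 -0.2157  0.0984] px [[376.4987 105.307 ]]
to [ 0.5459 -0.2157  0.1104  0.1   ] wz 0.1 shift cm [ 9.5   5.02 17.57] tilt [-0.01  0.02  0.  ] j6 0.95
pin handle if z 0.15 [ 0.4474 -0.1724  0.0953] 0.9236305477808876
pin handle if z 0.12 [ 0.4384 -0.1727  0.1068] 0.8905235828645608
```

```bash
python3 -m jog '[{"wx":0,"wy":0,"wz":0,"x":3.2,"y":1.7,"z":2,"gripper":4.2},{"wx":0,"wy":0,"wz":0,"x":3.2,"y":1.7,"z":3,"gripper":4.2},{"wx":0,"wy":0,"wz":0,"x":3.1,"y":1.6,"z":3,"gripper":4.2},{"wx":0,"wy":0,"wz":0,"x":0,"y":0,"z":3,"gripper":4.2},{"wx":0,"wy":0,"wz":0,"x":0,"y":0,"z":0,"gripper":4.2},{"wx":0,"wy":0,"wz":0,"x":0,"y":0,"z":0,"gripper":4.2},{"wx":0,"wy":0,"wz":0,"x":0,"y":0,"z":0,"gripper":4.2}]'
python3 lever.py yellow
```

```text
t: 43.3
tcp_pos: [0.5461, -0.2156, 0.1776]
tool_rot: [0.0, 0.999, 0.051, 0.001]
contact_force: [0.1, -0.0, 0.1]
width: 0.0424
finger_force: 0.0
lever yellow 0.7000000000000013 0.8801475937025809 [ 0.5457 -0.2146  0.0994] px [[314.604  257.6177]]
to [ 0.5457 -0.2146  0.1114  0.1   ] wz 0.1 shift cm [-0.05 -0.11  6.65] tilt [-0.09  0.14  0.  ] j6 0.98
pin handle if z 0.15 [ 0.4276 -0.1489  1.2347] 0.2811115585984696
pin handle if z 0.12 [ 0.398  -0.139   1.2753] 0.3270207852193996
```

```bash
python3 -m jog '[{"wx":0,"wy":0,"wz":0,"x":0,"y":-0.1,"z":3.5,"gripper":4.2},{"wx":0,"wy":0,"wz":0,"x":0,"y":0,"z":2.7,"gripper":4.2},{"wx":0,"wy":0,"wz":0,"x":0,"y":0,"z":0,"gripper":3.2},{"wx":0,"wy":0,"wz":0,"x":0,"y":0,"z":0,"gripper":3.2}]'
python3 -m jog '[{"wx":0,"wy":0,"wz":0,"x":0,"y":-0.4,"z":0,"gripper":3.2},{"wx":0,"wy":0,"wz":0,"x":0,"y":-0.4,"z":0,"gripper":3.2},{"wx":0,"wy":0,"wz":0,"x":0,"y":-0.4,"z":0,"gripper":3.2},{"wx":0,"wy":0,"wz":0,"x":0,"y":-0.4,"z":0,"gripper":3.2},{"wx":0,"wy":0,"wz":0,"x":0,"y":-0.4,"z":0,"gripper":3.2}]'
python3 -m jog '[{"wx":0,"wy":0,"wz":0,"x":0,"y":-0.2,"z":0,"gripper":3.2},{"wx":0,"wy":0,"wz":0,"x":0,"y":-0.2,"z":0,"gripper":3.2},{"wx":0,"wy":0,"wz":0,"x":0,"y":-0.2,"z":0,"gripper":3.2},{"wx":0,"wy":0,"wz":0,"x":0,"y":-0.2,"z":0,"gripper":3.2}]'
python3 -m jog '[{"wx":0,"wy":0,"wz":0,"x":0,"y":-0.2,"z":0,"gripper":3.2},{"wx":0,"wy":0,"wz":0,"x":0,"y":-0.2,"z":0,"gripper":3.2},{"wx":0,"wy":0,"wz":0,"x":0,"y":-0.2,"z":0,"gripper":3.2},{"wx":0,"wy":0,"wz":0,"x":0,"y":-0.2,"z":0,"gripper":3.2}]'
```

```text
t: 43.75
tcp_pos: [0.5458, -0.2143, 0.1151]
tool_rot: [0.0, 0.999, 0.051, 0.0]
contact_force: [-0.3, -0.2, -0.1]
width: 0.0317
finger_force: 0.1
t: 44.25
tcp_pos: [0.548, -0.1995, 0.1182]
tool_rot: [0.005, 0.999, 0.051, 0.005]
contact_force: [0.7, -9.4, 7.7]
width: 0.0323
finger_force: 4.4
t: 44.65
tcp_pos: [0.5455, -0.1886, 0.1165]
tool_rot: [0.003, 0.999, 0.051, 0.003]
contact_force: [0.6, -4.2, 3.8]
width: 0.0322
finger_force: 2.4
t: 45.05
tcp_pos: [0.5422, -0.1784, 0.1141]
tool_rot: [0.0, 0.999, 0.051, 0.0]
contact_force: [1.1, -4.3, 2.0]
width: 0.032
finger_force: 1.8
```

```bash
python3 -m jog '[{"wx":0,"wy":0,"wz":0,"x":0,"y":-0.2,"z":0,"gripper":3.2},{"wx":0,"wy":0,"wz":0,"x":0,"y":-0.2,"z":0,"gripper":3.2},{"wx":0,"wy":0,"wz":0,"x":0,"y":-0.2,"z":0,"gripper":3.2},{"wx":0,"wy":0,"wz":0,"x":0,"y":-0.2,"z":0,"gripper":3.2}]'
python3 -m jog '[{"wx":0,"wy":0,"wz":0,"x":0,"y":-0.2,"z":0,"gripper":3.2},{"wx":0,"wy":0,"wz":0,"x":0,"y":-0.2,"z":0,"gripper":3.2},{"wx":0,"wy":0,"wz":0,"x":0,"y":-0.2,"z":0,"gripper":3.2},{"wx":0,"wy":0,"wz":0,"x":0,"y":-0.2,"z":0,"gripper":3.2}]'
```

```text
t: 45.45
tcp_pos: [0.5408, -0.1702, 0.1136]
tool_rot: [-0.0, 0.999, 0.051, -0.0]
contact_force: [0.0, -3.6, 1.7]
width: 0.0321
finger_force: 1.6
t: 45.85
tcp_pos: [0.5403, -0.1624, 0.1138]
tool_rot: [-0.0, 0.999, 0.05, -0.0]
contact_force: [0.3, -3.0, 1.7]
width: 0.0321
finger_force: 1.4
```

```bash
python3 -m jog '[{"wx":0,"wy":0,"wz":0,"x":0,"y":-0.2,"z":0,"gripper":3.2},{"wx":0,"wy":0,"wz":0,"x":0,"y":-0.2,"z":0,"gripper":3.2},{"wx":0,"wy":0,"wz":0,"x":0,"y":-0.2,"z":0,"gripper":3.2},{"wx":0,"wy":0,"wz":0,"x":0,"y":-0.2,"z":0,"gripper":3.2}]'
python3 -m jog '[{"wx":0,"wy":0,"wz":0,"x":0,"y":-0.2,"z":0,"gripper":3.2},{"wx":0,"wy":0,"wz":0,"x":0,"y":-0.2,"z":0,"gripper":3.2},{"wx":0,"wy":0,"wz":0,"x":0,"y":-0.2,"z":0,"gripper":3.2},{"wx":0,"wy":0,"wz":0,"x":0,"y":-0.2,"z":0,"gripper":3.2}]'
cat > tp2.py <<'E'
from lever import *
n=sys.argv[1]
P=[ctrl.capture(k) for k in('scene','side')]
for k,p in zip(('scene','side'),P):
    for z in(.15,.12):
        g=[*H[n][:2],z];m=cmask(p,n,proj(p,g)[0],100,50);print(k,z,'pred',proj(p,g)[0].round(1),'seen',np.round(cen(m),1),m.sum())
E
python3 tp2.py yellow; python3 tp2.py blue
```

```text
t: 46.25
tcp_pos: [0.5396, -0.1544, 0.1138]
tool_rot: [-0.0, 0.999, 0.05, -0.0]
contact_force: [0.3, -3.5, 2.6]
width: 0.0322
finger_force: 1.3
t: 46.65
tcp_pos: [0.5388, -0.1465, 0.1138]
tool_rot: [-0.0, 0.999, 0.05, 0.0]
contact_force: [0.0, -3.0, 1.3]
width: 0.0326
finger_force: 1.4
scene 0.15 pred [351.8 182.9] seen [351.  192.2] 253
scene 0.12 pred [351.1 192.7] seen [351.  192.2] 253
side 0.15 pred [354.5 216.2] seen [354.  227.6] 204
side 0.12 pred [354.3 227.1] seen [354.  227.6] 204
scene 0.15 pred [312.2 222.8] seen [312.4 232.3] 337
scene 0.12 pred [312.2 233. ] seen [312.4 232.3] 337
side 0.15 pred [316.3 236.2] seen [316.4 248.1] 292
side 0.12 pred [316.3 248.2] seen [316.4 248.1] 292
```

Both handles now read home height, so the yellow pin has dropped too. Next is the red pin.

```bash
python3 -m jog '[{"wx":0,"wy":0,"wz":0,"x":0,"y":0.4,"z":0,"gripper":4},{"wx":0,"wy":0,"wz":0,"x":0,"y":0,"z":0,"gripper":4},{"wx":0,"wy":0,"wz":0,"x":0,"y":0,"z":-4,"gripper":4},{"wx":0,"wy":0,"wz":0,"x":0,"y":0,"z":-5,"gripper":5},{"wx":0,"wy":0,"wz":-8,"x":0,"y":0,"z":-5,"gripper":5},{"wx":0,"wy":0,"wz":-8,"x":0,"y":0,"z":0,"gripper":5},{"wx":0,"wy":0,"wz":-8,"x":0,"y":0,"z":0,"gripper":5},{"wx":0,"wy":0,"wz":-8,"x":0,"y":0,"z":0,"gripper":5}]'
python3 -m jog '[{"wx":0,"wy":0,"wz":-8,"x":0,"y":0,"z":0,"gripper":5},{"wx":0,"wy":0,"wz":-8,"x":0,"y":0,"z":0,"gripper":5},{"wx":0,"wy":0,"wz":-8,"x":0,"y":0,"z":0,"gripper":5},{"wx":0,"wy":0,"wz":-8,"x":0,"y":0,"z":0,"gripper":5},{"wx":0,"wy":0,"wz":-8,"x":0,"y":0,"z":0,"gripper":5},{"wx":0,"wy":0,"wz":-8,"x":0,"y":0,"z":0,"gripper":5},{"wx":0,"wy":0,"wz":-8,"x":0,"y":0,"z":0,"gripper":5},{"wx":0,"wy":0,"wz":-1.4,"x":0,"y":0,"z":0,"gripper":5}]'
python3 -c "
from togo import *
togo(.510,-.327,.20,1.80)"
```

```text
t: 47.65
tcp_pos: [0.539, -0.1505, 0.2543]
tool_rot: [-0.0, 0.945, 0.326, 0.0]
contact_force: [-1.1, -0.1, 0.5]
width: 0.05
finger_force: 0.0
t: 48.45
tcp_pos: [0.5388, -0.1505, 0.2535]
tool_rot: [-0.001, 0.674, 0.739, -0.0]
contact_force: [-0.3, -0.1, 0.2]
width: 0.0496
finger_force: 0.0
to [ 0.51  -0.327  0.2    1.8  ] wz -7.8 shift cm [-16.54  -6.82   5.35] tilt [ 0.04  0.05 -0.  ] j6 -0.49
```

```bash
python3 -m jog '[{"wx":0,"wy":0,"wz":-7.8,"x":0,"y":0,"z":0,"gripper":5},{"wx":0,"wy":0,"wz":0,"x":-4.1,"y":-1.7,"z":0,"gripper":5},{"wx":0,"wy":0,"wz":0,"x":-4.1,"y":-1.7,"z":1,"gripper":5},{"wx":0,"wy":0,"wz":0,"x":-4.1,"y":-1.7,"z":2,"gripper":5},{"wx":0,"wy":0,"wz":0,"x":-4.1,"y":-1.7,"z":2,"gripper":5},{"wx":0,"wy":0,"wz":0,"x":0,"y":0,"z":0,"gripper":5},{"wx":0,"wy":0,"wz":0,"x":0,"y":0,"z":0,"gripper":5},{"wx":0,"wy":0,"wz":0,"x":0,"y":0,"z":0,"gripper":5}]'
python3 pinfit.py red .51 -.327 .23
```

```text
t: 49.25
tcp_pos: [0.5099, -0.3249, 0.2041]
tool_rot: [-0.0, 0.623, 0.782, 0.0]
contact_force: [-0.8, 0.2, -0.5]
width: 0.0497
finger_force: 0.0
2334 [ 0.5098 -0.327   0.096   0.232 ] 0.9435120753172329
to [ 0.5098 -0.327   0.105   1.8028] wz -0.3 shift cm [-0.22 -0.1   9.94] tilt [-0.03  0.01  0.  ] j6 -0.91
```

```bash
python3 -m jog '[{"wx":0,"wy":0,"wz":0,"x":-0.2,"y":-0.1,"z":2,"gripper":5},{"wx":0,"wy":0,"wz":0,"x":0,"y":0,"z":4,"gripper":5},{"wx":0,"wy":0,"wz":0,"x":0,"y":0,"z":3,"gripper":5},{"wx":0,"wy":0,"wz":0,"x":0,"y":0,"z":0.9,"gripper":5},{"wx":0,"wy":0,"wz":0,"x":0,"y":0,"z":0,"gripper":5},{"wx":0,"wy":0,"wz":0,"x":0,"y":0,"z":0,"gripper":1},{"wx":0,"wy":0,"wz":0,"x":0,"y":0,"z":0,"gripper":1},{"wx":0,"wy":0,"wz":0,"x":0,"y":0,"z":0,"gripper":1}]' 60
python3 -m jog '[{"wx":0,"wy":0,"wz":0,"x":0,"y":0,"z":-4,"gripper":1},{"wx":0,"wy":0,"wz":0,"x":0,"y":0,"z":-4.5,"gripper":1},{"wx":0,"wy":0,"wz":0,"x":0,"y":0,"z":-4.5,"gripper":1},{"wx":0,"wy":0,"wz":0,"x":0,"y":0,"z":-4.5,"gripper":1},{"wx":0,"wy":0,"wz":8,"x":0,"y":0,"z":-2,"gripper":1},{"wx":0,"wy":0,"wz":8,"x":0,"y":0,"z":0,"gripper":1},{"wx":0,"wy":0,"wz":3.5,"x":0,"y":0,"z":0,"gripper":1},{"wx":0,"wy":0,"wz":0,"x":0,"y":0,"z":0,"gripper":1}]'
python3 -c "
from togo import *
togo(.453,.1815,.28,1.461)"
```

```text
t: 50.1
tcp_pos: [0.5103, -0.3287, 0.1067]
tool_rot: [0.002, 0.623, 0.783, 0.0]
contact_force: [0.0, 0.4, 3.8]
width: 0.0192
finger_force: 63.2
t: 50.9
tcp_pos: [0.509, -0.3278, 0.3004]
tool_rot: [0.0, 0.746, 0.666, 0.0]
contact_force: [-0.5, 0.5, -2.5]
width: 0.019
finger_force: 62.1
to [0.453  0.1815 0.28   1.461 ] wz -0.3 shift cm [ 50.01 -11.15   2.04] tilt [-0.02 -0.01 -0.  ] j6 -0.57
```

```bash
python3 -m jog '[{"wx":0,"wy":0,"wz":0,"x":4.4,"y":-1,"z":0,"gripper":1},{"wx":0,"wy":0,"wz":0,"x":4.4,"y":-1,"z":0,"gripper":1},{"wx":0,"wy":0,"wz":0,"x":4.4,"y":-1,"z":0,"gripper":1},{"wx":0,"wy":0,"wz":0,"x":4.4,"y":-1,"z":0,"gripper":1},{"wx":0,"wy":0,"wz":0,"x":4.4,"y":-1,"z":0,"gripper":1},{"wx":0,"wy":0,"wz":0,"x":4.4,"y":-1,"z":0,"gripper":1},{"wx":0,"wy":0,"wz":0,"x":4.4,"y":-1,"z":0,"gripper":1},{"wx":0,"wy":0,"wz":0,"x":4.4,"y":-1,"z":0,"gripper":1}]'
python3 -m jog '[{"wx":0,"wy":0,"wz":0,"x":4.4,"y":-1,"z":0,"gripper":1},{"wx":0,"wy":0,"wz":0,"x":4.4,"y":-1,"z":0,"gripper":1},{"wx":0,"wy":0,"wz":0,"x":4.4,"y":-0.9,"z":0,"gripper":1},{"wx":0,"wy":0,"wz":0,"x":1.6,"y":-0.2,"z":2,"gripper":1},{"wx":0,"wy":0,"wz":0,"x":0,"y":0,"z":0,"gripper":1},{"wx":0,"wy":0,"wz":0,"x":0,"y":0,"z":0,"gripper":1},{"wx":0,"wy":0,"wz":0,"x":0,"y":0,"z":0,"gripper":1},{"wx":0,"wy":0,"wz":0,"x":0,"y":0,"z":0,"gripper":1}]'
python3 -c "
from togo import *
togo(.453,.1803,.195,1.461)"
```

```text
t: 51.7
tcp_pos: [0.4689, 0.0325, 0.3]
tool_rot: [-0.0, 0.746, 0.666, 0.0]
contact_force: [0.0, 0.9, -3.3]
width: 0.0188
finger_force: 62.0
t: 52.5
tcp_pos: [0.4563, 0.1805, 0.2805]
tool_rot: [0.0, 0.747, 0.665, 0.0]
contact_force: [0.9, 0.1, -3.3]
width: 0.019
finger_force: 61.9
to [0.453  0.1803 0.195  1.461 ] wz -0.3 shift cm [-0.05 -0.32  8.55] tilt [-0.06  0.01  0.  ] j6 0.35
```

```bash
python3 -m jog '[{"wx":0,"wy":0,"wz":0,"x":0,"y":-0.3,"z":4,"gripper":1},{"wx":0,"wy":0,"wz":0,"x":0,"y":0,"z":4,"gripper":1},{"wx":0,"wy":0,"wz":0,"x":0,"y":0,"z":0.2,"gripper":1},{"wx":0,"wy":0,"wz":0,"x":0,"y":0,"z":0,"gripper":1},{"wx":0,"wy":0,"wz":0,"x":0,"y":0,"z":0,"gripper":1},{"wx":0,"wy":0,"wz":0,"x":0,"y":0,"z":0,"gripper":1}]'
python3 -c "
from togo import *
togo(.453,.1803,.190,1.461)"
```

```text
t: 53.1
tcp_pos: [0.4545, 0.182, 0.1999]
tool_rot: [0.001, 0.746, 0.666, 0.002]
contact_force: [-0.4, -0.2, -3.1]
width: 0.0192
finger_force: 61.9
to [0.453  0.1803 0.19   1.461 ] wz -0.2 shift cm [-0.18 -0.13  0.99] tilt [-0.22  0.09  0.  ] j6 0.35
```

```bash
python3 -m jog '[{"wx":0,"wy":0,"wz":0,"x":-0.1,"y":-0.1,"z":0.5,"gripper":1},{"wx":0,"wy":0,"wz":0,"x":0,"y":0,"z":0.5,"gripper":1},{"wx":0,"wy":0,"wz":0,"x":0,"y":0,"z":0,"gripper":1}]'
python3 -m jog '[{"wx":0,"wy":0,"wz":0,"x":0,"y":0,"z":0.4,"gripper":1},{"wx":0,"wy":0,"wz":0,"x":0,"y":0,"z":0.4,"gripper":1},{"wx":0,"wy":0,"wz":0,"x":0,"y":0,"z":0,"gripper":1}]'
```

```text
t: 53.4
tcp_pos: [0.451, 0.1807, 0.1874]
tool_rot: [-0.0, 0.746, 0.666, -0.0]
contact_force: [-0.5, 0.6, -3.3]
width: 0.0189
finger_force: 61.8
t: 53.7
tcp_pos: [0.4511, 0.1808, 0.1792]
tool_rot: [-0.0, 0.746, 0.666, -0.001]
contact_force: [-0.1, -0.1, -3.3]
width: 0.0191
finger_force: 62.0
```

```bash
python3 -m jog '[{"wx":0,"wy":0,"wz":0,"x":0,"y":0.15,"z":0.4,"gripper":1},{"wx":0,"wy":0,"wz":0,"x":0,"y":0,"z":0.5,"gripper":1},{"wx":0,"wy":0,"wz":0,"x":0,"y":0,"z":0.4,"gripper":1},{"wx":0,"wy":0,"wz":0,"x":0,"y":0,"z":0,"gripper":1}]'
python3 -m jog '[{"wx":0,"wy":0,"wz":0,"x":0,"y":0,"z":0,"gripper":4},{"wx":0,"wy":0,"wz":0,"x":0,"y":0,"z":0,"gripper":5},{"wx":0,"wy":0,"wz":0,"x":0,"y":0,"z":0,"gripper":5},{"wx":0,"wy":0,"wz":0,"x":0,"y":0,"z":-4,"gripper":5},{"wx":0,"wy":0,"wz":0,"x":0,"y":0,"z":-5,"gripper":5},{"wx":0,"wy":0,"wz":8,"x":0,"y":0,"z":-3,"gripper":5},{"wx":0,"wy":0,"wz":8,"x":0,"y":0,"z":0,"gripper":5},{"wx":0,"wy":0,"wz":8,"x":0,"y":0,"z":0,"gripper":5}]'
python3 -m jog '[{"wx":0,"wy":0,"wz":8,"x":0,"y":0,"z":0,"gripper":4.2},{"wx":0,"wy":0,"wz":8,"x":0,"y":0,"z":0,"gripper":4.2},{"wx":0,"wy":0,"wz":8,"x":0,"y":0,"z":0,"gripper":4.2},{"wx":0,"wy":0,"wz":8,"x":0,"y":0,"z":0,"gripper":4.2},{"wx":0,"wy":0,"wz":8,"x":0,"y":0,"z":0,"gripper":4.2},{"wx":0,"wy":0,"wz":8,"x":0,"y":0,"z":0,"gripper":4.2},{"wx":0,"wy":0,"wz":8,"x":0,"y":0,"z":0,"gripper":4.2},{"wx":0,"wy":0,"wz":2,"x":0,"y":0,"z":0,"gripper":4.2}]'
python3 -m jog '[{"wx":0,"wy":0,"wz":0,"x":0,"y":0,"z":0,"gripper":4.2},{"wx":0,"wy":0,"wz":0,"x":0,"y":0,"z":0,"gripper":4.2},{"wx":0,"wy":0,"wz":0,"x":0,"y":0,"z":0,"gripper":4.2}]'
python3 lever.py red; python3 tp2.py red
```

```text
t: 54.1
tcp_pos: [0.4524, 0.1805, 0.166]
tool_rot: [-0.0, 0.746, 0.666, -0.001]
contact_force: [-2.0, 0.3, -4.5]
width: 0.0189
finger_force: 61.7
t: 54.9
tcp_pos: [0.4544, 0.1809, 0.289]
tool_rot: [0.001, 0.87, 0.494, 0.002]
contact_force: [-0.7, -0.1, -1.0]
width: 0.0504
finger_force: 0.0
t: 55.7
tcp_pos: [0.4535, 0.1807, 0.2874]
tool_rot: [-0.0, 1.0, 0.011, 0.001]
contact_force: [0.3, 0.5, 0.3]
width: 0.0422
finger_force: 0.0
t: 56.0
tcp_pos: [0.4533, 0.1807, 0.2871]
tool_rot: [-0.0, 1.0, 0.013, 0.0]
contact_force: [-0.3, 0.4, -0.1]
width: 0.0418
finger_force: 0.0
lever red 0.6200000000000012 0.6070221252230439 [0.5426 0.1278 0.103 ] px [[382.8671 113.9448]]
to [ 0.5426  0.1278  0.115  -0.11  ] wz 7.8 shift cm [ 9.47  4.28 17.19] tilt [ 0.01  0.01 -0.  ] j6 1.78
pin handle if z 0.15 [ 0.454   0.1856 -0.1615] 0.9124700239808153
pin handle if z 0.12 [ 0.4453  0.1856 -0.1188] 0.8852889667250438
scene 0.15 pred [261.6 267.5] seen [260.7 268.8] 422
scene 0.12 pred [262.5 277.9] seen [260.7 268.8] 422
side 0.15 pred [267.8 258.4] seen [266.1 259.8] 398
side 0.12 pred [268.3 271.5] seen [266.1 259.8] 398
```

```bash
python3 -m jog '[{"wx":0,"wy":0,"wz":7.8,"x":0,"y":0,"z":0,"gripper":4.2},{"wx":0,"wy":0,"wz":0,"x":3.2,"y":1.5,"z":2,"gripper":4.2},{"wx":0,"wy":0,"wz":0,"x":3.2,"y":1.4,"z":3,"gripper":4.2},{"wx":0,"wy":0,"wz":0,"x":3.1,"y":1.4,"z":3,"gripper":4.2},{"wx":0,"wy":0,"wz":0,"x":0,"y":0,"z":3,"gripper":4.2},{"wx":0,"wy":0,"wz":0,"x":0,"y":0,"z":0,"gripper":4.2},{"wx":0,"wy":0,"wz":0,"x":0,"y":0,"z":0,"gripper":4.2},{"wx":0,"wy":0,"wz":0,"x":0,"y":0,"z":0,"gripper":4.2}]'
python3 lever.py red
```

```text
t: 56.95
tcp_pos: [0.5433, 0.128, 0.1785]
tool_rot: [-0.0, 0.999, -0.055, 0.001]
contact_force: [1.0, -0.6, -0.0]
width: 0.0419
finger_force: 0.0
lever red 0.6000000000000012 0.8878923766816144 [0.5428 0.129  0.1039] px [[315.4515 260.5319]]
to [ 0.5428  0.129   0.1159 -0.11  ] wz 0.0 shift cm [-0.08 -0.08  6.28] tilt [ 0.04  0.16 -0.  ] j6 1.79
pin handle if z 0.15 [0.4368 0.2129 1.0428] 0.08096085409252674
pin handle if z 0.12 [0.4089 0.2294 1.0464] 0.09395973154362414
```

```bash
python3 -m jog '[{"wx":0,"wy":0,"wz":0,"x":0,"y":-0.1,"z":3.5,"gripper":4.2},{"wx":0,"wy":0,"wz":0,"x":0,"y":0,"z":2.7,"gripper":4.2},{"wx":0,"wy":0,"wz":0,"x":0,"y":0,"z":0,"gripper":3.2},{"wx":0,"wy":0,"wz":0,"x":0,"y":0,"z":0,"gripper":3.2},{"wx":0,"wy":0,"wz":0,"x":0,"y":-0.4,"z":0,"gripper":3.2},{"wx":0,"wy":0,"wz":0,"x":0,"y":-0.4,"z":0,"gripper":3.2},{"wx":0,"wy":0,"wz":0,"x":0,"y":-0.4,"z":0,"gripper":3.2}]'
python3 -m jog '[{"wx":0,"wy":0,"wz":0,"x":0,"y":-0.2,"z":0,"gripper":3.2},{"wx":0,"wy":0,"wz":0,"x":0,"y":-0.2,"z":0,"gripper":3.2},{"wx":0,"wy":0,"wz":0,"x":0,"y":-0.2,"z":0,"gripper":3.2},{"wx":0,"wy":0,"wz":0,"x":0,"y":-0.2,"z":0,"gripper":3.2},{"wx":0,"wy":0,"wz":0,"x":0,"y":-0.2,"z":0,"gripper":3.2},{"wx":0,"wy":0,"wz":0,"x":0,"y":-0.2,"z":0,"gripper":3.2}]'
python3 -m jog '[{"wx":0,"wy":0,"wz":0,"x":0,"y":-0.2,"z":0,"gripper":3.2},{"wx":0,"wy":0,"wz":0,"x":0,"y":-0.2,"z":0,"gripper":3.2},{"wx":0,"wy":0,"wz":0,"x":0,"y":-0.2,"z":0,"gripper":3.2},{"wx":0,"wy":0,"wz":0,"x":0,"y":-0.2,"z":0,"gripper":3.2},{"wx":0,"wy":0,"wz":0,"x":0,"y":-0.2,"z":0,"gripper":3.2},{"wx":0,"wy":0,"wz":0,"x":0,"y":-0.2,"z":0,"gripper":3.2}]'
python3 tp2.py red
```

```text
t: 57.7
tcp_pos: [0.5457, 0.1389, 0.1174]
tool_rot: [0.001, 0.999, -0.054, 0.002]
contact_force: [-1.0, -9.3, 6.9]
width: 0.0324
finger_force: 4.8
t: 58.3
tcp_pos: [0.5469, 0.152, 0.1168]
tool_rot: [0.0, 0.998, -0.055, 0.002]
contact_force: [0.3, -4.3, 3.5]
width: 0.032
finger_force: 2.3
t: 58.9
tcp_pos: [0.5467, 0.1646, 0.1147]
tool_rot: [-0.0, 0.998, -0.055, -0.0]
contact_force: [-0.5, -3.0, 2.3]
width: 0.0322
finger_force: 1.7
scene 0.15 pred [261.6 267.5] seen [265.5 265.3] 427
scene 0.12 pred [262.5 277.9] seen [265.5 265.3] 427
side 0.15 pred [267.8 258.4] seen [271.  258.2] 377
side 0.12 pred [268.3 271.5] seen [271.  258.2] 377
```

```bash
python3 -m jog '[{"wx":0,"wy":0,"wz":0,"x":0,"y":-0.2,"z":0,"gripper":3.2},{"wx":0,"wy":0,"wz":0,"x":0,"y":-0.2,"z":0,"gripper":3.2},{"wx":0,"wy":0,"wz":0,"x":0,"y":-0.2,"z":0,"gripper":3.2},{"wx":0,"wy":0,"wz":0,"x":0,"y":-0.2,"z":0,"gripper":3.2},{"wx":0,"wy":0,"wz":0,"x":0,"y":-0.2,"z":0,"gripper":3.2}]'
python3 tp2.py red|sed -n 2p
python3 -m jog '[{"wx":0,"wy":0,"wz":0,"x":0,"y":-0.2,"z":0,"gripper":3.2},{"wx":0,"wy":0,"wz":0,"x":0,"y":-0.2,"z":0,"gripper":3.2},{"wx":0,"wy":0,"wz":0,"x":0,"y":-0.2,"z":0,"gripper":3.2},{"wx":0,"wy":0,"wz":0,"x":0,"y":-0.2,"z":0,"gripper":3.2},{"wx":0,"wy":0,"wz":0,"x":0,"y":-0.2,"z":0,"gripper":3.2}]'
python3 tp2.py red|sed -n 2p
```

```text
t: 59.5
tcp_pos: [0.548, 0.1745, 0.1149]
tool_rot: [-0.0, 0.998, -0.055, -0.0]
contact_force: [-0.3, -1.9, 2.1]
width: 0.0322
finger_force: 1.4
scene 0.12 pred [262.5 277.9] seen [262.9 271.2] 424
t: 60.1
tcp_pos: [0.5491, 0.1844, 0.1149]
tool_rot: [-0.0, 0.998, -0.055, 0.0]
contact_force: [-0.1, -1.9, 1.8]
width: 0.0319
finger_force: 1.3
scene 0.12 pred [262.5 277.9] seen [262.9 277.9] 412
```

The red pin has dropped to home height. Back off and make a final check of everything, including the cap.

```bash
python3 -m jog '[{"wx":0,"wy":0,"wz":0,"x":0,"y":0.4,"z":0,"gripper":4},{"wx":0,"wy":0,"wz":0,"x":0,"y":0,"z":0,"gripper":4},{"wx":0,"wy":0,"wz":0,"x":0,"y":0,"z":-4,"gripper":4},{"wx":0,"wy":0,"wz":0,"x":0,"y":0,"z":-5,"gripper":5},{"wx":0,"wy":0,"wz":0,"x":0,"y":0,"z":-5,"gripper":5},{"wx":0,"wy":0,"wz":0,"x":-1,"y":2,"z":-4,"gripper":5},{"wx":0,"wy":0,"wz":0,"x":-1,"y":3,"z":-3,"gripper":5},{"wx":0,"wy":0,"wz":0,"x":0,"y":4.8,"z":-1,"gripper":5}]'
python3 -m jog '[{"wx":0,"wy":0,"wz":0,"x":0,"y":4.8,"z":0,"gripper":5},{"wx":0,"wy":0,"wz":0,"x":0,"y":4.8,"z":0,"gripper":5},{"wx":0,"wy":0,"wz":0,"x":0,"y":4.8,"z":0,"gripper":5},{"wx":0,"wy":0,"wz":0,"x":0,"y":4.8,"z":0,"gripper":5},{"wx":0,"wy":0,"wz":0,"x":0,"y":4.8,"z":0,"gripper":5},{"wx":0,"wy":0,"wz":0,"x":0,"y":0,"z":0,"gripper":5},{"wx":0,"wy":0,"wz":0,"x":0,"y":0,"z":0,"gripper":5},{"wx":0,"wy":0,"wz":0,"x":0,"y":0,"z":0,"gripper":5}]'
for c in red blue yellow; do python3 tp2.py $c | grep 0.12; done
python3 - <<'E'
from lever import *
p=snap('fin');cv2.imwrite('pics/fin.png',p['img'][:,:,::-1])
m=cmask(p,'orange',proj(p,[.3665,-.33,.1])[0],100,40)
b,s=fit([(p,m)],[.08,.044,.04],[.3665,-.33,.08,-1.53],([.046,.02,.032],.036),zfree=False);print('cap',b[[0,1,3]],s)
for n in H:
    m=cmask(p,n,proj(p,[*H[n][:2],.12])[0],100,60);r,s=fit([(p,m)],[.019,.049,.036],[*H[n][:2],.12,H[n][2]],zfree=False);print(n,r[[0,1,3]],H[n],s)
E
```

```text
t: 61.0
tcp_pos: [0.5187, 0.086, 0.3388]
tool_rot: [-0.001, 0.999, -0.053, 0.003]
contact_force: [0.9, -0.2, 0.4]
width: 0.0501
finger_force: 0.0
t: 61.8
tcp_pos: [0.4915, -0.1525, 0.3347]
tool_rot: [-0.001, 0.998, -0.055, -0.0]
contact_force: [0.6, -0.2, 0.0]
width: 0.05
finger_force: 0.0
scene 0.12 pred [262.5 277.9] seen [262.8 277.9] 411
side 0.12 pred [268.3 271.5] seen [268.2 271.8] 384
scene 0.12 pred [312.2 233. ] seen [312.7 232.2] 328
side 0.12 pred [316.3 248.2] seen [316.3 248.2] 289
scene 0.12 pred [351.1 192.7] seen [350.9 192.7] 235
side 0.12 pred [354.3 227.1] seen [354.4 227.6] 218
cap [ 0.3678 -0.3277 -1.5273] 0.8419257012888552
red [ 0.4527  0.1834 -0.0601] (0.453, 0.1815, -0.11) 0.9315300084530854
blue [ 0.4458  0.0067 -0.0565] (0.4443, 0.0083, -0.14) 0.8662012798138452
yellow [ 0.4483 -0.1743  0.0919] (0.4464, -0.176, 0.1) 0.9047936085219707
```

View pics/fin.png

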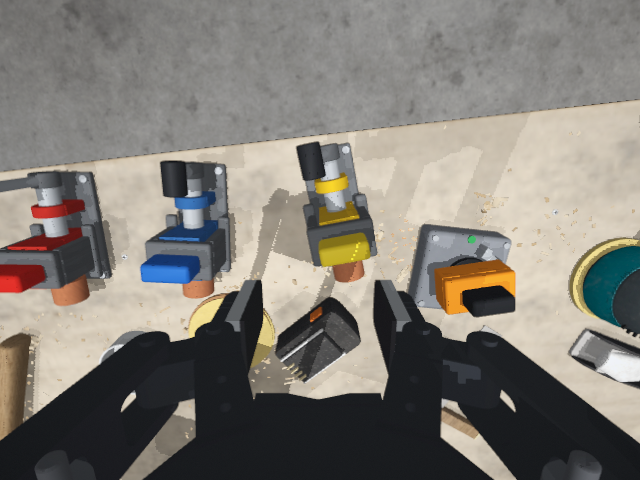

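The final view shows all three pins seated in their heads, with handles at (20,277), (172,268) and (345,250). The cap sits over the selector bar at (475,288). All measured positions and heights match home, so I'm handing in.

```bash
python3 -c "
from cell import ctrl
print(ctrl.job_done())"
```

```text
the job is handed in; nothing more can be done
None
```

I've handed the job in, and its result wasn't shown: the selector is at LOCK with the cap over its bar grip, and the red, blue and yellow pins measured fully home in their own heads before I handed in.

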